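# Stow the push shoe in its dock and pin it

## Task

Put the orange saw push shoe away in its wooden dock: hold it upright over the dock's open deck and slide it toe first, edgewise, into the slot until it is fully home against the stop. Then take the red-headed keeper pin out of the tool block and put it upright, all the way down, into the hole in the deck behind the shoe's heel, and let go of everything. Leave the glue bottle, paint can, screw jar and tape measure where they stand.

Things in the scene. Friction and masses are not known exactly. Their poses are not given: they have to be found in the camera images.
- shoe_handle (a point): Centre of the handle of the orange push shoe, an upright flat tool 20 mm thick (y), about 0.2 kg, standing loose on its sole. x points to the toe, z up. Handle: 60 mm long (x), 20 mm thick, up to 100 mm above the underside. This point: 70 mm above the underside, 135 mm behind the toe end, 65 mm ahead of the heel end. Pinch across the 20 mm from above.
- shoe_toe (a point): Middle of the lower front edge of the push shoe: foremost end of its sole, at the height of the underside. The sole is a bar 200 mm long (x), 20 mm wide (y), 30 mm high. The shoe balances about 7 mm ahead of the handle's centre. Axes as for shoe_handle (x out of the toe, z up).
- dock: Wooden dock fixed to the bench. Origin at bench level below the slot's mouth, on the centre line; x points into the slot (sliding direction), z up. Solid deck 30 mm high, 80 mm wide, from x = -130 to 115 mm. The slot runs on the deck from x = 0 to an end stop at x = 100 mm; 24 mm wide, 36 mm high, cheeks 28 mm thick, roof 15 mm thick (top 81 mm above the bench).
- slot_mouth (a point): Middle of the slot's mouth at deck height: 30 mm above the dock's origin, same axes. Two red flared guides, 36 mm high, stand before it on the deck from x = -23 mm to 0 and widen the entry to about 40 mm; before them the deck is bare, and open above. Shoe home: its toe at x = 100 mm (end stop), its heel at x = -100 mm, its handle still outside.
- pin_hole (a point): Centre of the mouth of the round keeper hole in the dock's deck, on the deck's top face (30 mm above the bench), on the dock's centre line at x = -112 mm of the dock. Hole 14.5 mm wide with a small chamfer, 28 mm deep, blind. Axes as the dock's. The sole of a shoe that is not home covers it.
- pin_head (a point): Centre of the red round head of the loose keeper pin (about 0.09 kg, 104 mm long, z up along it). Head 26 mm in diameter, 24 mm high; steel shank 12 mm in diameter with tapered foot. Head's underside is 80 mm, this point 92 mm above the foot. It starts upright in the tool block's hole, foot 28 mm below the block's top; draw it straight up.
- pin_tip (a point): Lower end (foot) of the keeper pin, on its axis.
- tool_block: Dark wooden block fixed to the bench, 60 (x) by 124 (y) by 45 mm high, origin under its centre; the pin stands in a hole in the middle of its top. At 42 mm to either side along y a screwdriver handle stands fixed (yellow, blue; 28 mm in diameter, top 111 mm above the bench), with no room for a finger between: close on the pin head along the block's x.
- glue_bottle: White glue bottle standing upright, 64 mm in diameter, 150 mm high; origin under its centre. Leave alone.
- paint_can: Steel paint can with a blue label, 72 mm in diameter, 100 mm high; origin under its centre. Leave alone.
- screw_jar: Glass jar with a steel cap, 66 mm in diameter, 85 mm high; origin under its centre. Leave alone.
- tape_measure: Yellow and black tape measure, 70 by 40 by 62 mm high; origin under its centre. Leave alone.
Not all that is in view belongs to the job. Of the things that look like the part that bears shoe_handle, the smaller one is meant. There is more than one size of the part that bears pin_head; the job needs the smaller.

How it is judged:
By the outcome, as a careful person would: the job done as asked, in the order asked, and still so for the second after the job is handed in, with the robot touching nothing.
It also fails if it takes over 72 s, if anything falls off the work surface, if the arm or the gripper's body presses on something with over 40 N, if the wrist force passes 120 N, or if a joint passes its speed limit or range.

## Robot

A 6-joint arm with a two-finger parallel gripper is mounted at the origin on the work surface. World frame = base frame: x ahead of the robot, y to its left, z up, the work surface at z = 0. Lengths are in m, angles in rad, forces in N, time in s.
With the tool pointing down it reaches from about 0.375 to 0.9 m from the base axis. Payload 3.1 kg.
Tool frame: the origin (TCP) lies at the very end of the fingers, on their centre line; the grasp point (between the pads) lies 19 mm behind it; z points along the fingers, x is the direction in which the jaws open and shut, and the axes are right-handed (so a half turn about z gives the same grasp; the last joint's range is limited). The gripper opens to 87 mm and grips with 3 to 60 N. Pads are 19 mm wide; open, the fingers measure 117 mm over their backs; the gripper's body (75 mm by 190 mm) begins 51 mm behind the grasp point.
Start: joints at [-1.49, 0.527, 1.433, -0, 1.181, -0.178], TCP at [0.16, -0.604, 0.223] pointing down, gripper open.
Joint ranges: [-3.08, 3.08], [-0.75, 2.2], [0.22, 2.44], [-1.43, 4.57], [0, 2.65], [-2.85, 2.85]. Speed limits (rad/s): [2.79, 2.79, 3.14, 3.14, 3.14, 3.14].

## Interface

Orientations are given as a unit quaternion [x, y, z, w].
In Python, from rig import robot gives the robot as it stands. The module is installed in compiled form; this text tells all that it offers.
- The arm moves only by the shell command python3 -m creep 'ROWS' [OPENING] [FORCE]. ROWS is a JSON object of lists of equal length, an entry for each row: "dp": the shift along the tool's x, y, z in cm, a list of three; "turn": the turn, a rotation vector about the tool's x, y, z in degrees, a list of three. In form: {"dp": [[x, y, z], ...], "turn": [[wx, wy, wz], ...]}. A call has 1 to 20 rows; each row shifts and turns the commanded pose from where the row before left it, along the tool's axes as they then stand; what a row does not reach is not made up. A row lasts 1/10 s, in which the tool goes at most 50 mm and 8.59 degrees, less where a joint would pass 70% of its speed; a pose out of reach is approached as far as the arm can. A call is refused whole if a number of a shift passes 5 or a number of a turn 8.59, either way. A call with a gripper value outside its range is refused whole. OPENING is the gripper command: -1 is fully open, 1 is shut, values between are in proportion, set as the call begins (- or left out, the last holds). The fingers move at their own pace and stop on an object; FORCE is the grip in N (left out, the last holds). Time passes only in rows, so rows that do not move let the fingers close. It gives the time, the measured TCP pose, the force and the opening at its end, in the units of the state.
- robot.get_obs(): the state, without advancing time (a new reading comes with each control period).
- robot.camera(name): name is "scene" or "top" or "wrist"; returns the picture (400x640x3 uint8, red, green, blue); there is no depth.
- robot.calibration(name): a dict with "fx", "fy", "cx", "cy" (pixels), "rvec" (rotation vector, rad) and "tvec" (3), from world to camera coordinates, as OpenCV has them. Camera axes: x right, y down, z forward; pixel columns grow to the right and rows downward; lengths in m; the calibration is good to about 2 mm. A picture is of the moment at which its call begins: read the wrist's pose just before it. calibration takes no time and is no camera call; for the wrist camera it gives the pose at the moment of the call.
- robot.hand_in(): hands the job in, once; it reports no verdict.
Trained networks look in the newest picture that a camera, given by its name, has taken for a name from the list of things; names that differ only in an ending like _2 or _b are one class to them, and where a whole thing is asked for, a point or a joint stands for the part that bears it (a point fixed in the world has none). Each returns a list of dicts, best first, with "confidence" (0 to 1); they miss things now and then, are a little off and sometimes report something else, mostly with a low value. They report only what shows in the picture. A call takes as long as a camera call. They do not tell look-alikes from the thing itself.
- robot.masks_of(name, camera): "pixels" (400x640 bool, what is visible of it).
- robot.tip_of(name, camera): "point" ([x, y, z] in m, in the coordinates of the camera as it stood for that picture, good to about 4 mm: a listed point, or the origin of a listed thing).
The state is a dict: "time": time; "q": joint angles; "joint_velocities": joint speeds; "joint_torque": joint torques, N m; "position": TCP position; "tool_rot": TCP orientation; "ft_force": force on the tool from outside, world axes, zero at the start; "moment": the same for the moment, N m; "grip_width": finger opening in m.
Only numpy, scipy, OpenCV 4.12 (cv2) and the standard library are available. Lean on these libraries where they do the work, as an engineer would, in place of code of your own. Each camera call takes 0.05 s, during which the arm holds its last target.

## Working session

There is one attempt and no reset: what is moved stays moved. The work goes in short steps, Python scripts to look and compute and a shell command to move; the robot and the scene stay as the last step left them, time stands still between calls to the robot, and variables do not carry over. Pictures are saved under pics/ and viewed, and the job is handed in when it is done.

```bash
mkdir -p pics; ls; cat > h.py <<'E'
import numpy as np, cv2
from rig import robot
from scipy.spatial.transform import Rotation as R
def cal(n):
    c=robot.calibration(n); Rm=cv2.Rodrigues(np.array(c['rvec'],float))[0]; t=np.array(c['tvec'],float).reshape(3)
    return c,Rm,t
def snap(n,f):
    c=cal(n); im=robot.camera(n); cv2.imwrite('pics/'+f,im[:,:,::-1]); return c,im
def w(c,p): return c[1].T@(np.array(p)-c[2])
def proj(c,P):
    k=c[0]; q=c[1]@np.array(P,float)+c[2]; return np.array([k['fx']*q[0]/q[2]+k['cx'],k['fy']*q[1]/q[2]+k['cy']])
def onplane(c,uv,z):
    k=c[0]; d=c[1].T@np.array([(uv[0]-k['cx'])/k['fx'],(uv[1]-k['cy'])/k['fy'],1]); o=-c[1].T@c[2]
    return o+d*(z-o[2])/d[2]
E
python3 - <<'E'
from h import *
np.set_printoptions(precision=4,suppress=True)
print({k:np.round(v,4) for k,v in robot.get_obs().items()})
for n in ['scene','top']:
    c,im=snap(n,n+'0.png')
    print(n,'campos',-c[1].T@c[2])
    for t in ['shoe_handle','shoe_toe','dock','slot_mouth','pin_hole','pin_head','pin_tip','tool_block']:
        for r in robot.tip_of(t,n)[:3]: 
            P=w((c,im)[0],r['point']); print(t,round(r['confidence'],2),P,proj(c,P).round())
E
```

```text
pics
{'time': np.float64(0.0), 'q': array([-1.4905,  0.5284,  1.4339,  0.    ,  1.1814, -0.1785]), 'joint_velocities': array([ 0.0003, -0.0001, -0.0006,  0.0003, -0.0011,  0.0011]), 'joint_torque': array([ -0.0012, -44.0055, -17.6594,   0.0633,   0.0582,  -0.0002]), 'position': array([ 0.1599, -0.6035,  0.2216]), 'tool_rot': array([ 0.7924, -0.61  , -0.0007, -0.0008]), 'ft_force': array([ 0.0358,  0.1689, -1.2494]), 'moment': array([ 0.0699, -0.0471, -0.015 ]), 'grip_width': np.float64(0.0868)}
scene campos [ 1.2309 -0.3779  0.7109]
shoe_handle 0.92 [0.422  0.4939 0.0948] [404. 137.]
shoe_handle 0.65 [0.5184 0.288  0.0716] [374. 175.]
shoe_toe 0.62 [0.2597 0.3994 0.0003] [350. 149.]
shoe_toe 0.58 [ 0.6446  0.3347 -0.0017] [412. 212.]
dock 0.69 [ 0.5333 -0.1975  0.0039] [223. 259.]
dock 0.63 [0.3457 0.249  0.004 ] [329. 171.]
dock 0.55 [0.6966 0.0096 0.1084] [330. 235.]
slot_mouth 0.74 [ 0.5261 -0.197   0.0352] [220. 248.]
slot_mouth 0.6 [ 0.413  -0.0081  0.004 ] [269. 208.]
pin_hole 0.73 [ 0.5431 -0.308   0.0296] [177. 272.]
pin_head 0.66 [ 0.7892 -0.0488  0.1317] [333. 263.]
pin_hea
[... 241 characters left out ...]
 0.69 [0.5218 0.2827 0.072 ] [222. 220.]
shoe_toe 0.75 [ 0.2629  0.4    -0.0015] [182. 315.]
shoe_toe 0.7 [ 0.7178 -0.2102 -0.0011] [404. 152.]
dock 0.74 [ 0.5259 -0.191  -0.002 ] [397. 220.]
slot_mouth 0.7 [ 0.5321 -0.1958  0.0337] [402. 218.]
pin_hole 0.95 [ 0.5483 -0.3035  0.0317] [441. 212.]
pin_hole 0.5 [ 0.7194 -0.2096 -0.0003] [404. 151.]
pin_hole 0.4 [ 0.4175 -0.0067 -0.0012] [331. 259.]
pin_head 0.52 [ 0.7946 -0.0422  0.1345] [348. 112.]
pin_head 0.41 [0.7008 0.0072 0.1115] [328. 151.]
pin_tip 0.59 [ 0.7932 -0.0457 -0.0004] [345. 125.]
pin_tip 0.56 [0.7002 0.0074 0.015 ] [327. 157.]
tool_block 0.82 [0.6971 0.0069 0.0027] [327. 159.]
tool_block 0.16 [0.5216 0.2851 0.074 ] [221. 220.]
```

View pics/scene0.png

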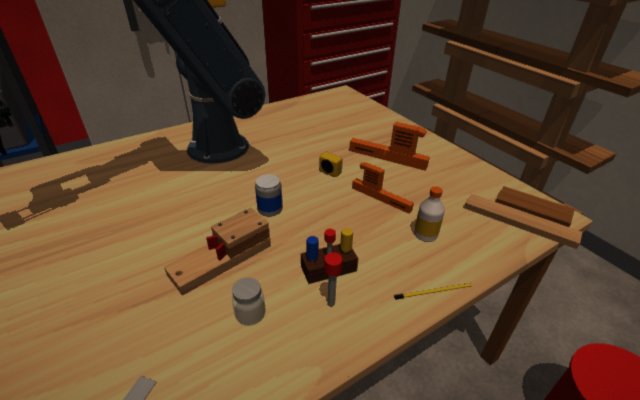

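View pics/top0.png

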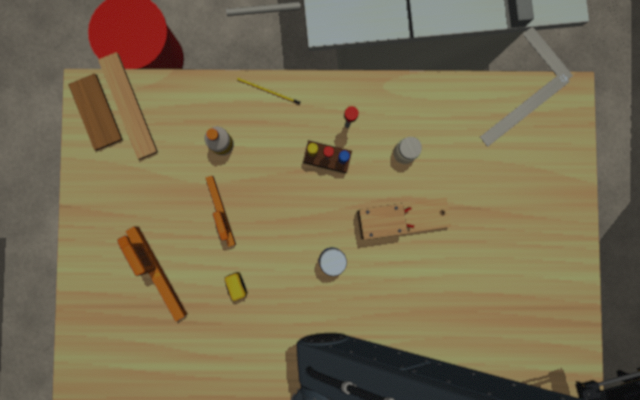

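The top view shows the small shoe at about (222,215) with its toe up at (211,180). The dock is at (400,220) with the hole at the right (442,212), and the small pin stands mid-block at (328,152). The larger decoys are the shoe at (150,270) and the free-standing pin at (350,114). Next I'll look with the wrist camera.

```bash
cat >> h.py <<'E'
np.set_printoptions(precision=4,suppress=True)
def plan(P,yaw=None,n=None):
    o=robot.get_obs(); r=R.from_quat(o['tool_rot']).as_matrix(); d=np.array(P)-o['position']
    x=r[:,0]; y0=np.degrees(np.arctan2(x[1],x[0]))
    print('pos',o['position'],'yaw',y0,'tilt z',r[:,2]); print('dp tool cm',r.T@d*100,'rows>=',np.linalg.norm(d)/.05)
    if yaw is not None:
        print('turn z',-((yaw-y0+180)%360-180)); 
        th=np.radians(yaw); r2=np.array([[np.cos(th),np.sin(th),0],[np.sin(th),-np.cos(th),0],[0,0,-1]])
        print('dp if turned first',r2.T@d*100,'leveling rotvec deg',np.degrees(R.from_matrix(r.T@r2).as_rotvec()))
E
python3 - <<'E'
from h import *
plan([0.55,-0.25,0.30],9)
snap('wrist','w0.png'); print(-cal('wrist')[1].T@cal('wrist')[2], cal('wrist')[1][2])
E
```

```text
pos [ 0.16   -0.6042  0.2226] yaw -75.17388777558834 tilt z [-0.     -0.0001 -1.    ]
dp tool cm [-24.2588 -46.7687  -7.7448] rows>= 10.650412396810927
turn z -84.17388777558835
dp if turned first [ 44.0648 -28.8816  -7.7412] leveling rotvec deg [  0.005   -0.0023 -84.1739]
[ 0.2297 -0.5867  0.3836] [-0.2559 -0.0673 -0.9644]
```

View pics/w0.png

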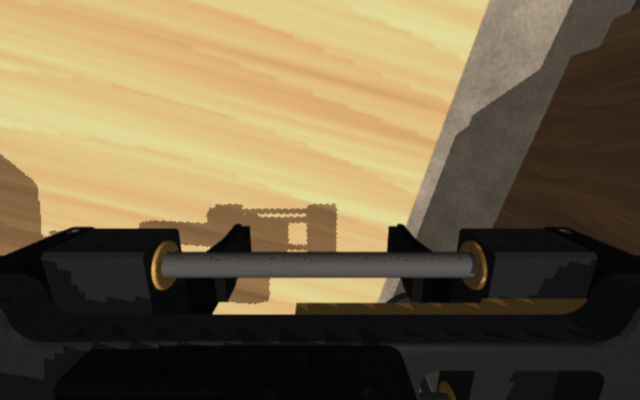

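The wrist view looks ahead of the tool along its -y axis, and the fingers are at the bottom (rows 230-300). Next I'll move to view the dock.

```bash
python3 - <<'E'
from h import *
plan([0.56,-0.36,0.32],9)
E
```

```text
pos [ 0.16   -0.6042  0.2226] yaw -75.1750107064502 tilt z [-0. -0. -1.]
dp tool cm [-13.3686 -44.9189  -9.7446] rows>= 9.57368542269432
turn z -84.17501070645017
dp if turned first [ 43.3303 -17.8587  -9.7435] leveling rotvec deg [  0.0019  -0.0004 -84.175 ]
```

```bash
python3 -m creep '{"dp":[[-1.2,-4,-0.9],[-1.2,-4,-0.9],[-1.2,-4,-0.9],[-1.2,-4,-0.9],[-1.2,-4,-0.9],[-1.2,-4,-0.9],[-1.2,-4,-0.9],[-1.2,-4,-0.9],[-1.2,-4,-0.9],[-1.2,-4,-0.9],[-1.4,-4.9,-0.7],[0,0,0],[0,0,0]],"turn":[[0,0,-7],[0,0,0],[0,0,0],[0,0,0],[0,0,0],[0,0,0],[0,0,0],[0,0,0],[0,0,0],[0,0,0],[0,0,0],[0,0,0],[0,0,0]]}'
python3 -m creep '{"dp":[[0,0,0],[0,0,0],[0,0,0],[0,0,0],[0,0,0],[0,0,0],[0,0,0],[0,0,0],[0,0,0],[0,0,0],[0,0,0]],"turn":[[0,0,-8],[0,0,-8],[0,0,-8],[0,0,-8],[0,0,-8],[0,0,-8],[0,0,-8],[0,0,-8],[0,0,-8],[0,0,-5],[0,0,0]]}'
cat >> h.py <<'E'
def look(n,f,names,k=2):
    c,im=snap(n,f)
    for t in names:
        for r in robot.tip_of(t,n)[:k]:
            P=w(c,r['point']); print(t,round(r['confidence'],2),P,proj(c,P).round())
    return c,im
E
python3 - <<'E'
from h import *
plan([0.56,-0.36,0.32],9)
look('wrist','w1.png',['dock','slot_mouth','pin_hole'])
E
```

```text
time: 2.25
position: [0.5293, -0.3169, 0.3193]
tool_rot: [0.829, -0.559, -0.0, 0.0]
ft_force: [-1.0, 0.8, -0.3]
grip_width: 0.0872
time: 3.35
position: [0.5272, -0.3192, 0.3189]
tool_rot: [0.997, 0.076, -0.001, -0.0]
ft_force: [0.7, 0.7, -0.6]
grip_width: 0.087
pos [ 0.5272 -0.3192  0.3189] yaw 8.671073836271844 tilt z [-0.0013  0.0004 -1.    ]
dp tool cm [ 2.6313  4.5316 -0.1143] rows>= 1.0482843412097096
turn z -0.32892616372816974
dp if turned first [ 2.6054  4.5467 -0.1086] leveling rotvec deg [-0.0316  0.0718 -0.3289]
slot_mouth 0.68 [ 0.531  -0.1982  0.0314] [334.  90.]
pin_hole 0.92 [ 0.5442 -0.3074  0.0249] [331. 161.]
```

View pics/w1.png

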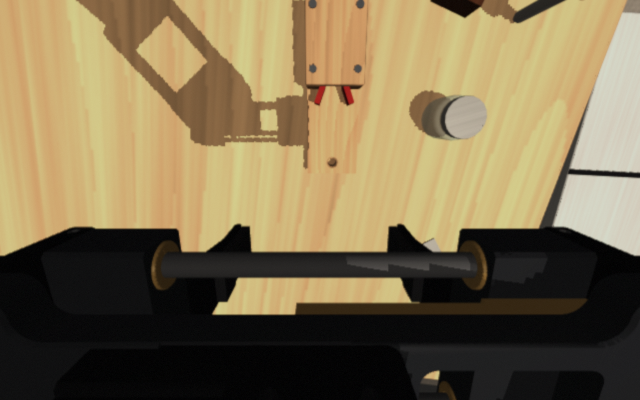

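The hole shows at (332,162), the guides at (320,95) and (347,95), and the roof's front edge along row 85, columns 306-366. I'll measure the edges precisely.

```bash
python3 - <<'E'
from h import *
im=cv2.imread('pics/w1.png')[0:180,270:400]
cv2.imwrite('pics/w1c.png',cv2.resize(im,None,fx=4.4,fy=3.3,interpolation=cv2.INTER_CUBIC))
c=cal('wrist')
for uv in [(332,162)]: print('hole',onplane(c,uv,.03))
E
```

```text
hole [ 0.5477 -0.3065  0.03  ]
```

View pics/w1c.png

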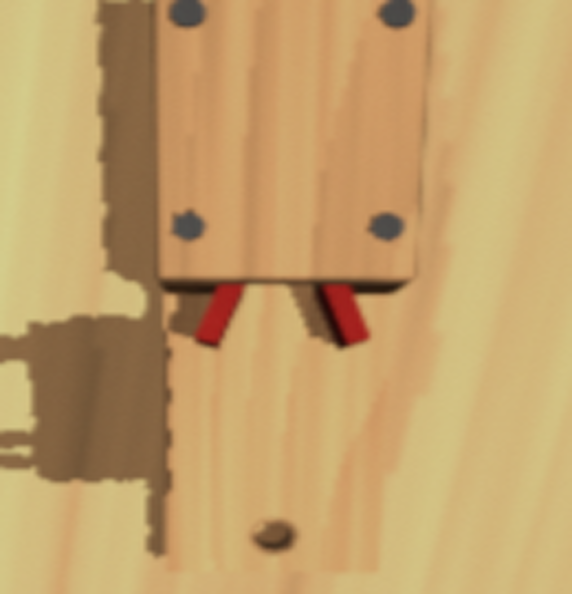

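```bash
python3 - <<'E'
from h import *
c=cal('wrist')
g=lambda x,y,z: onplane(c,(270+x/4.4,y/3.3),z)[:2]
P={k:g(*v) for k,v in dict(fl=(160,278,.081),fr=(416,278,.081),sfl=(188,226,.081),sfr=(387,226,.081),srl=(187,13,.081),srr=(398,13,.081),hole=(274,535,.03),dl=(165,571,.03),dr=(381,572,.03),gl=(206,342,.066),gr=(353,342,.066)).items()}
for k,v in P.items(): print(k,v)
mf=(P['fl']+P['fr'])/2; ms=(P['sfl']+P['sfr'])/2; mr=(P['srl']+P['srr'])/2
print(mf,ms,mr,'gm',(P['gl']+P['gr'])/2,'dm',(P['dl']+P['dr'])/2)
a=lambda d:np.degrees(np.arctan2(d[1],d[0]))
print(a(mr-ms),a(mf-P['hole']),a(mr-P['hole']),a(P['srl']-P['sfl']),a(P['srr']-P['sfr']),np.linalg.norm(mf-P['hole']),np.linalg.norm(P['fl']-P['fr']))
E
```

```text
fl [ 0.4929 -0.2016]
fr [ 0.5704 -0.1897]
sfl [ 0.4985 -0.181 ]
sfr [ 0.5579 -0.1719]
srl [ 0.4874 -0.1073]
srr [ 0.547  -0.0981]
hole [ 0.5482 -0.3066]
dl [ 0.5107 -0.3306]
dr [ 0.5909 -0.3188]
gl [ 0.5103 -0.2231]
gr [ 0.5572 -0.2159]
[ 0.5316 -0.1957] [ 0.5282 -0.1765] [ 0.5172 -0.1027] gm [ 0.5338 -0.2195] dm [ 0.5508 -0.3247]
98.52078622765197 98.47597207406073 98.64252071779181 98.60058884173569 98.44097716707391 0.11215336911963765 0.07839079337509999
```

```bash
python3 - <<'E'
from h import *
plan([0.446,0.255,0.32],-68)
E
```

```text
pos [ 0.5281 -0.3184  0.3192] yaw 8.68921978207614 tilt z [-0.0004  0.0002 -1.    ]
dp tool cm [  0.5438 -57.9274  -0.0676] rows>= 11.585993153205234
turn z 76.68921978207614
dp if turned first [-56.246  -13.866   -0.0797] leveling rotvec deg [ 0.0036  0.0259 76.6892]
```

```bash
python3 -m creep '{"dp":[[0,-2,0],[0,-4,0],[0,-4,0],[0,-4,0],[0,-4,0],[0,-4,0],[0,-4,0],[0,-4,0],[0,-4,0],[0,-4,0],[0,-4,0],[0,-4,0],[0,-4,0],[0,-4,0],[0,-3.4,0],[0.5,-0.5,0]],"turn":[[0,0,0],[0,0,0],[0,0,0],[0,0,0],[0,0,0],[0,0,0],[0,0,0],[0,0,0],[0,0,0],[0,0,0],[0,0,0],[0,0,0],[0,0,0],[0,0,0],[0,0,0],[0,0,0]]}'
python3 -m creep '{"dp":[[0,0,0],[0,0,0],[0,0,0],[0,0,0],[0,0,0],[0,0,0],[0,0,0],[0,0,0],[0,0,0],[0,0,0],[0,0,0]],"turn":[[0,0,7],[0,0,8],[0,0,8],[0,0,8],[0,0,8],[0,0,8],[0,0,8],[0,0,8],[0,0,8],[0,0,5.7],[0,0,0]]}'
python3 - <<'E'
from h import *
plan([0.446,0.255,0.32],-68)
c,im=look('wrist','w2.png',['shoe_handle','shoe_toe'])
E
```

```text
time: 5.15
position: [0.4435, 0.258, 0.3195]
tool_rot: [0.997, 0.079, -0.0, -0.001]
ft_force: [0.0, -0.7, -0.7]
grip_width: 0.0869
time: 6.25
position: [0.4453, 0.2542, 0.3194]
tool_rot: [0.829, -0.559, 0.0, 0.0]
ft_force: [-0.3, -0.0, 0.0]
grip_width: 0.0873
pos [0.4453 0.2542 0.3194] yaw -67.94836331865088 tilt z [ 0.0002 -0.0005 -1.    ]
dp tool cm [-0.0483 -0.0993 -0.0612] rows>= 0.02524833421914198
turn z 0.05163668134912314
dp if turned first [-0.0485 -0.0992 -0.0612] leveling rotvec deg [-0.0004 -0.0304  0.0516]
shoe_handle 0.75 [0.4196 0.491  0.097 ] [148. 127.]
shoe_handle 0.62 [0.5176 0.2833 0.0715] [318. 118.]
shoe_toe 0.57 [ 0.6382  0.3308 -0.001 ] [319.  31.]
shoe_toe 0.56 [ 0.26    0.4016 -0.0033] [208. 226.]
```

View pics/w2.png

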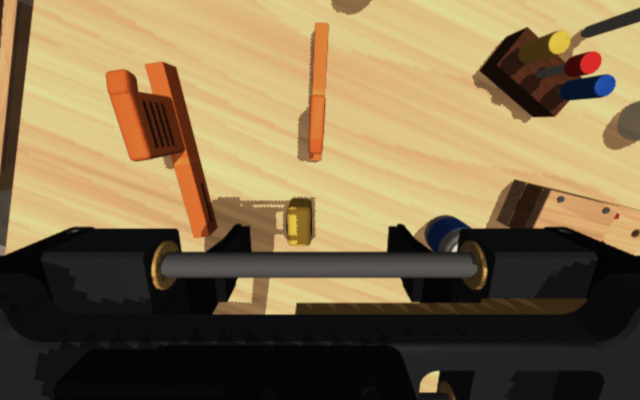

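```bash
python3 - <<'E'
from h import *
im=cv2.imread('pics/w2.png')[10:180,290:350]
cv2.imwrite('pics/w2c.png',cv2.resize(im,None,fx=8,fy=3.5,interpolation=cv2.INTER_CUBIC))
E
```

```text
(no output)
```

View pics/w2c.png

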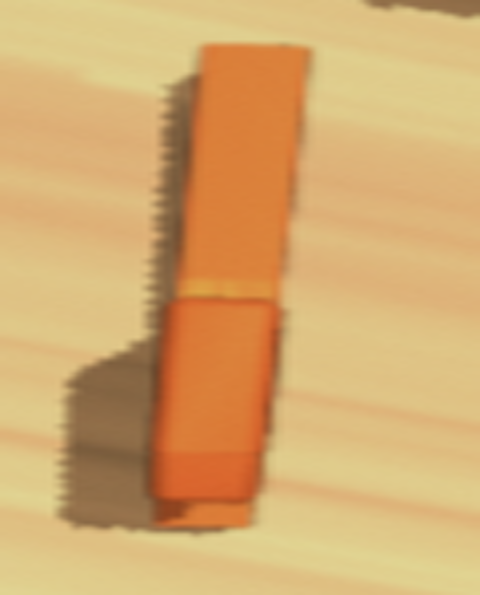

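```bash
python3 - <<'E'
from h import *
c=cal('wrist')
g=lambda x,y,z: onplane(c,(290+x/8,10+y/3.5),z)[:2]
t=(g(203,45,.03)+g(312,46,.03))/2; h=(g(155,525,.03)+g(250,525,.03))/2
m=(g(178,295,.03)+g(280,297,.03))/2
f=(g(172,299,.1)+g(278,300,.1))/2; b=(g(155,452,.1)+g(266,452,.1))/2;b2=(g(155,497,.1)+g(252,497,.1))/2
a=lambda d:np.degrees(np.arctan2(d[1],d[0]))
print(t,h,m,f,b,b2,'ang',a(t-h),a(t-m),a(f-b),a(f-b2),a(t-b),np.linalg.norm(t-h),np.linalg.norm(f-b),np.linalg.norm(f-b2),np.linalg.norm(g(203,45,.03)-g(312,46,.03)))
u=(t-h)/np.linalg.norm(t-h); print('handle from toe',t-.135*u,'from heel',h+.065*u)
plan(list((t-.135*u))+[.20],a(t-h)-90)
E
```

```text
[0.6412 0.3285] [0.4545 0.2637] [0.5494 0.2966] [0.5422 0.2943] [0.49   0.2757] [0.4736 0.2704] ang 19.14117827229092 19.16863102959167 19.638584843339487 19.27277778537817 19.26215097054527 0.19758018310513845 0.05541556603587141 0.07266667722661023 0.019639302964381808
handle from toe [0.5136 0.2843] from heel [0.5159 0.2851]
pos [0.4451 0.2546 0.3194] yaw -67.82122098854163 tilt z [ 0.0001 -0.0002 -1.    ]
dp tool cm [-0.1655 -7.4681 11.9366] rows>= 2.816262550147195
turn z 3.037600739167459
dp if turned first [-0.5585 -7.4491 11.9366] leveling rotvec deg [-0.001  -0.0123  3.0376]
```

```bash
python3 -m creep '{"dp":[[-0.4,-2,2],[-0.2,-2.5,4],[0,-2.5,4],[0,-0.6,4],[0,0,4],[0,0,2],[0,0,0],[0,0,0]],"turn":[[0,0,3],[0,0,0],[0,0,0],[0,0,0],[0,0,0],[0,0,0],[0,0,0],[0,0,0]]}' -1
python3 - <<'E'
from h import *
plan([.515,.2847,.051],-70.8)
c,im=look('wrist','w3.png',['shoe_handle'])
E
```

```text
time: 7.2
position: [0.5146, 0.2866, 0.1195]
tool_rot: [0.815, -0.58, 0.0, -0.0]
ft_force: [0.2, -0.3, 0.3]
grip_width: 0.0872
pos [0.5146 0.2866 0.1195] yaw -70.8399464419925 tilt z [ 0.0003  0.     -1.    ]
dp tool cm [0.1886 0.026  6.8549] rows>= 1.3715175844835905
turn z -0.039946441992498194
dp if turned first [0.1889 0.0244 6.8549] leveling rotvec deg [-0.0145 -0.0032 -0.0399]
shoe_handle 0.7 [0.5143 0.2822 0.0726] [323. 218.]
shoe_handle 0.66 [0.4204 0.4893 0.0991] [ 11. 257.]
```

View pics/w3.png

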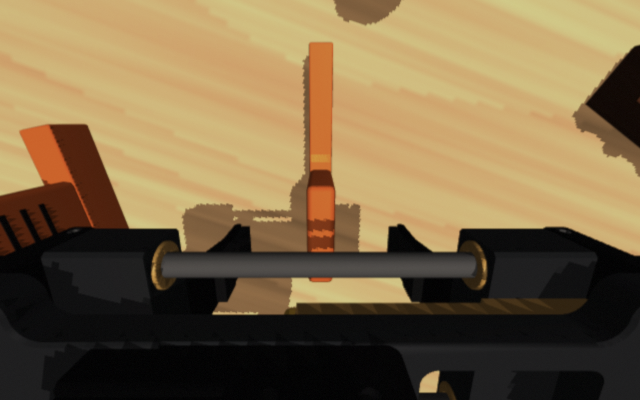

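The shoe lies upright in the frame at column 320, centred between the fingers, so I'll descend.

```bash
python3 -m creep '{"dp":[[0.1,0,1],[0.1,0,2],[0,0,2],[0,0,1.3],[0,0,0.5],[0,0,0],[0,0,0]],"turn":[[0,0,0],[0,0,0],[0,0,0],[0,0,0],[0,0,0],[0,0,0],[0,0,0]]}' -1
python3 -m creep '{"dp":[[0,0,0],[0,0,0],[0,0,0],[0,0,0],[0,0,0],[0,0,0],[0,0,0],[0,0,0],[0,0,0],[0,0,0]],"turn":[[0,0,0],[0,0,0],[0,0,0],[0,0,0],[0,0,0],[0,0,0],[0,0,0],[0,0,0],[0,0,0],[0,0,0]]}' 1 40
```

```text
time: 8.0
position: [0.5154, 0.2849, 0.052]
tool_rot: [0.815, -0.58, 0.0, -0.001]
ft_force: [0.3, -0.7, -0.1]
grip_width: 0.0871
time: 9.0
position: [0.5147, 0.2846, 0.0513]
tool_rot: [0.815, -0.58, -0.0, 0.0]
ft_force: [-0.9, 0.5, -0.1]
grip_width: 0.0195
```

```bash
python3 -m creep '{"dp":[[0,0,-1],[0,0,-2],[0,0,-4],[0,0,-4],[0,0,-4],[0,0,-3],[0,0,0],[0,0,0]],"turn":[[0,0,0],[0,0,0],[0,0,0],[0,0,0],[0,0,0],[0,0,0],[0,0,0],[0,0,0]]}' 1 40
python3 - <<'E'
from h import *
a=np.radians(98.5); d=np.array([np.cos(a),np.sin(a)]); m=np.array([.5316,-.1957])
p=m-.170*d; print(p)
plan([*p,.23],8.5)
c,im=look('wrist','w4.png',['shoe_handle','shoe_toe'])
E
```

```text
time: 9.8
position: [0.5142, 0.2845, 0.2315]
tool_rot: [0.815, -0.58, 0.0, 0.0]
ft_force: [-0.2, -0.7, -3.4]
grip_width: 0.0201
[ 0.5567 -0.3638]
pos [0.5142 0.2845 0.2315] yaw -70.8671716566925 tilt z [-0.     -0.0001 -1.    ]
dp tool cm [62.6426 17.2282  0.1531] rows>= 12.993738795476013
turn z -79.3671716566925
dp if turned first [-5.3739 64.7459  0.1492] leveling rotvec deg [  0.0035  -0.0014 -79.3672]
shoe_handle 0.56 [0.4205 0.4873 0.1007] [118. 210.]
shoe_toe 0.87 [0.638  0.3253 0.1781] [320.  34.]
```

View pics/w4.png

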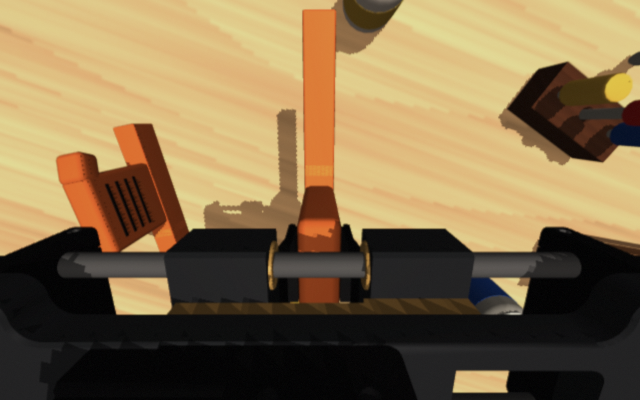

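The shoe is held, straight along column 320 with its toe at (319,12). I'll carry it to the dock.

```bash
python3 -m creep '{"dp":[[2,0.55,0],[4,1.1,0],[4,1.1,0],[4,1.1,0],[4,1.1,0],[4,1.1,0],[4,1.1,0],[4,1.1,0],[4,1.1,0],[4,1.1,0],[4,1.1,0],[4,1.1,0],[4,1.1,0],[4,1.1,0],[4,1.1,0],[4,1.1,0],[0.6,0.2,0],[0,0,0]],"turn":[[0,0,0],[0,0,0],[0,0,0],[0,0,0],[0,0,0],[0,0,0],[0,0,0],[0,0,0],[0,0,0],[0,0,0],[0,0,0],[0,0,0],[0,0,0],[0,0,0],[0,0,0],[0,0,0],[0,0,0],[0,0,0]]}' 1 40
python3 -m creep '{"dp":[[0,0,0],[0,0,0],[0,0,0],[0,0,0],[0,0,0],[0,0,0],[0,0,0],[0,0,0],[0,0,0],[0,0,0],[0,0,0],[0,0,0]],"turn":[[0,0,-5],[0,0,-8],[0,0,-8],[0,0,-8],[0,0,-8],[0,0,-8],[0,0,-8],[0,0,-8],[0,0,-8],[0,0,-7],[0,0,-3.4],[0,0,0]]}' 1 40
python3 - <<'E'
from h import *
plan([.5567,-.3638,.23],8.5)
c,im=look('wrist','w5.png',['shoe_toe','slot_mouth'])
E
```

```text
time: 11.75
position: [0.5558, -0.3645, 0.2287]
tool_rot: [0.814, -0.581, -0.002, -0.0]
ft_force: [-0.0, -0.2, -3.6]
grip_width: 0.02
time: 12.95
position: [0.5565, -0.3608, 0.2301]
tool_rot: [0.997, 0.075, -0.001, -0.001]
ft_force: [0.6, 0.7, -2.9]
grip_width: 0.0197
pos [ 0.5565 -0.3608  0.2301] yaw 8.617715542212007 tilt z [-0.0023  0.0027 -1.    ]
dp tool cm [-0.0257  0.2968  0.0125] rows>= 0.059642308130417154
turn z 0.11771554221201086
dp if turned first [-0.0252  0.2968  0.0134] leveling rotvec deg [-0.1739  0.1072  0.1176]
shoe_toe 0.6 [ 0.5288 -0.2275  0.1768] [309.  25.]
```

View pics/w5.png

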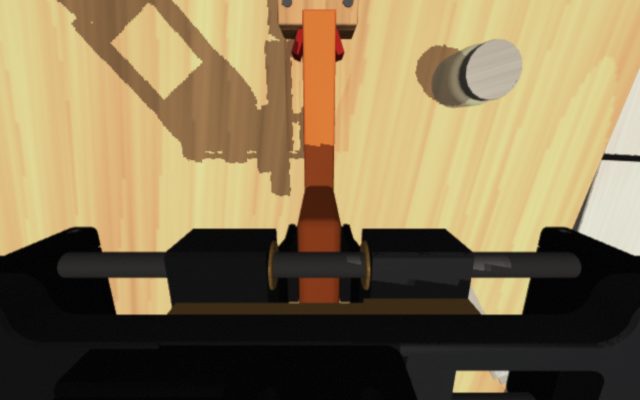

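The shoe lines up with the slot: red guides show at both sides, columns 298 and 338 at row 45. I'll lower it to about 2 mm over the deck.

```bash
python3 -m creep '{"dp":[[0,0.2,2],[0,0,4],[0,0,4],[0,0,2.5],[0,0,1],[0,0,0],[0,0,0],[0,0,0]],"turn":[[0,0,0.1],[0,0,0],[0,0,0],[0,0,0],[0,0,0],[0,0,0],[0,0,0],[0,0,0]]}' 1 40
python3 - <<'E'
from h import *
plan([.5567,-.3638,.0835],8.5)
o=robot.get_obs(); print(o['ft_force'])
c,im=look('wrist','w6.png',['shoe_toe','slot_mouth'])
c,im=snap('scene','s6.png'); cv2.imwrite('pics/s6c.png',cv2.resize(im[180:320,130:330,::-1],None,fx=4,fy=4,interpolation=cv2.INTER_CUBIC))
E
```

```text
time: 13.9
position: [0.5585, -0.3664, 0.0985]
tool_rot: [0.997, 0.073, 0.001, 0.002]
ft_force: [-0.3, 0.2, -2.1]
grip_width: 0.0197
pos [ 0.5585 -0.3664  0.0985] yaw 8.424587113382138 tilt z [ 0.0031 -0.0029 -1.    ]
dp tool cm [-0.1421 -0.2851  1.5027] rows>= 0.3072225650760805
turn z -0.07541288661786893
dp if turned first [-0.1378 -0.2803  1.504 ] leveling rotvec deg [ 0.1887 -0.1522 -0.0757]
[-0.3108  0.2226 -2.0925]
shoe_toe 0.83 [ 0.5337 -0.2323  0.0445] [312.  24.]
slot_mouth 0.45 [ 0.5338 -0.2341  0.0433] [312.  28.]
```

View pics/w6.png

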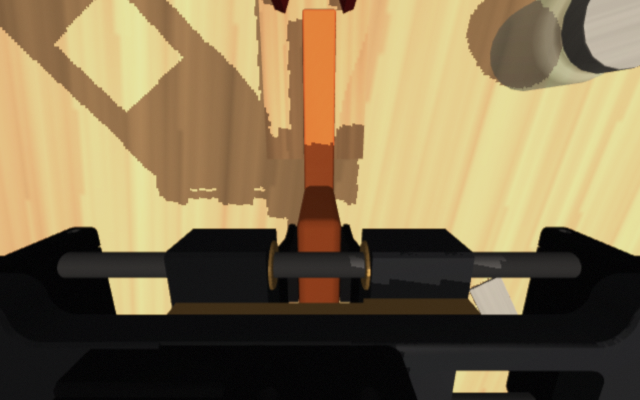

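View pics/s6c.png

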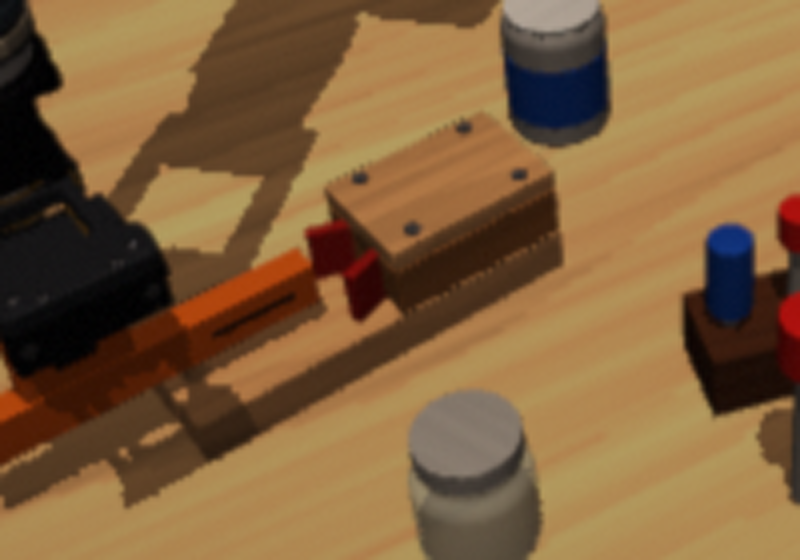

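```bash
python3 -m creep '{"dp":[[0,0,0.8],[0,0,0.5],[0,0,0],[0,0,0],[0,0,0]],"turn":[[0,0,0],[0,0,0],[0,0,0],[0,0,0],[0,0,0]]}' 1 40
python3 - <<'E'
from h import *
for i in range(3):
    plan([.5567,-.3638,.0835],8.5); robot.camera('top')
print(robot.get_obs()['ft_force'])
E
```

```text
time: 14.6
position: [0.5573, -0.3654, 0.0833]
tool_rot: [0.997, 0.073, 0.0, 0.0]
ft_force: [0.0, 0.4, -2.7]
grip_width: 0.0196
pos [ 0.5573 -0.3654  0.0833] yaw 8.426588990643797 tilt z [ 0.     -0.0001 -1.    ]
dp tool cm [-0.0346 -0.1672 -0.0223] rows>= 0.03444195456284217
turn z -0.07341100935619238
dp if turned first [-0.0343 -0.1673 -0.0223] leveling rotvec deg [ 0.0035 -0.0021 -0.0734]
pos [ 0.5573 -0.3654  0.0834] yaw 8.427984832805512 tilt z [ 0.0002 -0.0002 -1.    ]
dp tool cm [-0.0391 -0.1708 -0.0088] rows>= 0.035080947011501704
turn z -0.07201516719447909
dp if turned first [-0.0389 -0.1708 -0.0088] leveling rotvec deg [ 0.0107 -0.0101 -0.072 ]
pos [ 0.5574 -0.3654  0.0835] yaw 8.426960829910513 tilt z [ 0.0003 -0.0003 -1.    ]
dp tool cm [-0.0405 -0.1721 -0.0013] rows>= 0.03536667309173537
turn z -0.07303917008948702
dp if turned first [-0.0403 -0.1722 -0.0012] leveling rotvec deg [ 0.0167 -0.0135 -0.073 ]
[ 0.8468  0.7133 -2.2619]
```

```bash
python3 -m creep '{"dp":[[-0.04,-0.5,0],[0,-1,0],[0,-1,0],[0,-1,0],[0,-0.5,0],[0,0,0]],"turn":[[0,0,0],[0,0,0],[0,0,0],[0,0,0],[0,0,0],[0,0,0]]}' 1 40
python3 - <<'E'
from h import *
plan([.5368,-.2303,.0825],8.5)
c,im=look('wrist','w7.png',['shoe_toe'])
c,im=snap('scene','s7.png'); cv2.imwrite('pics/s7c.png',cv2.resize(im[180:320,130:330,::-1],None,fx=4,fy=4,interpolation=cv2.INTER_CUBIC))
E
```

```text
time: 15.35
position: [0.5508, -0.3244, 0.0834]
tool_rot: [0.997, 0.074, -0.0, -0.0]
ft_force: [0.3, 0.5, -2.5]
grip_width: 0.02
pos [ 0.5508 -0.3244  0.0834] yaw 8.502081397898396 tilt z [-0.0007  0.0006 -1.    ]
dp tool cm [ 0.0103 -9.5101  0.0947] rows>= 1.9021088666762966
turn z 0.0020813978983937886
dp if turned first [ 0.0099 -9.5101  0.0877] leveling rotvec deg [-0.0422  0.0316  0.0021]
shoe_toe 0.87 [ 0.5268 -0.1902  0.0309] [314.  24.]
```

View pics/w7.png

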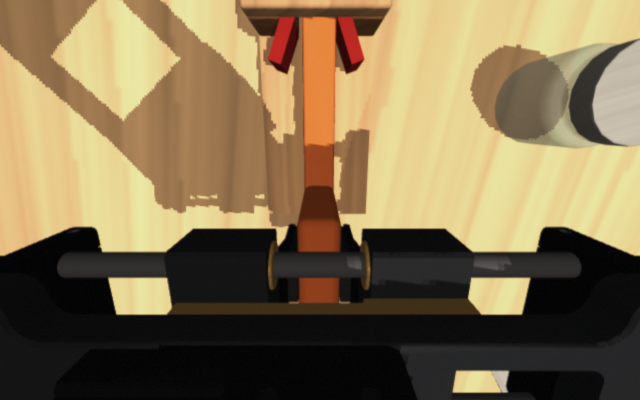

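View pics/s7c.png

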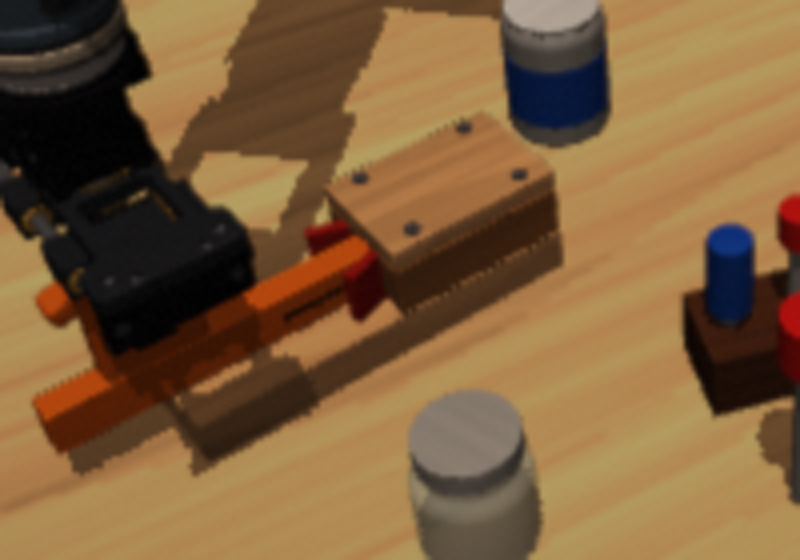

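The toe is at the mouth, centred between the guides (columns 303-336 against 270-365), so I keep sliding.

```bash
python3 -m creep '{"dp":[[0,-0.5,0],[0,-1,0],[0,-1,0],[0,-1,0],[0,-0.5,0],[0,0,0]],"turn":[[0,0,0],[0,0,0],[0,0,0],[0,0,0],[0,0,0],[0,0,0]]}' 1 40
python3 -m creep '{"dp":[[0,-0.5,0],[0,-1,0],[0,-1,0],[0,-1,0],[0,-0.5,0],[0,0,0]],"turn":[[0,0,0],[0,0,0],[0,0,0],[0,0,0],[0,0,0],[0,0,0]]}' 1 40
python3 - <<'E'
from h import *
plan([.5368,-.2303,.0825],8.5)
c,im=snap('wrist','w8.png')
E
```

```text
time: 16.1
position: [0.5449, -0.2848, 0.0834]
tool_rot: [0.997, 0.074, -0.0, -0.0]
ft_force: [0.4, -0.3, -3.0]
grip_width: 0.0197
time: 16.7
position: [0.5391, -0.2454, 0.0834]
tool_rot: [0.997, 0.074, -0.0, -0.0]
ft_force: [-0.4, -0.3, -3.3]
grip_width: 0.0197
pos [ 0.5391 -0.2454  0.0834] yaw 8.483209991999116 tilt z [-0.0004  0.0007 -1.    ]
dp tool cm [-0.0012 -1.5244  0.0873] rows>= 0.3053768955949772
turn z -0.01679000800089625
dp if turned first [-0.0008 -1.5244  0.0863] leveling rotvec deg [-0.0402  0.0169 -0.0168]
```

```bash
python3 -m creep '{"dp":[[0,-0.5,0],[0,-0.5,0],[0,-0.2,0],[0,0,0.1],[0,0,0]],"turn":[[0,0,0],[0,0,0],[0,0,0],[0,0,0],[0,0,0]]}' 1 40
python3 -m creep '{"dp":[[0,-0.2,0],[0,-0.1,0],[0,0,0]],"turn":[[0,0,0],[0,0,0],[0,0,0]]}' 1 40
python3 -m creep '{"dp":[[0,-0.1,0],[0,-0.1,0],[0,0,0]],"turn":[[0,0,0],[0,0,0],[0,0,0]]}' 1 40
```

```text
time: 17.25
position: [0.5375, -0.2347, 0.0822]
tool_rot: [0.997, 0.073, -0.0, -0.0]
ft_force: [-0.6, 1.0, -2.6]
grip_width: 0.0196
time: 17.55
position: [0.537, -0.2317, 0.0823]
tool_rot: [0.997, 0.073, -0.0, -0.0]
ft_force: [-0.5, -0.1, -3.4]
grip_width: 0.0198
time: 17.85
position: [0.5371, -0.2313, 0.0828]
tool_rot: [0.997, 0.074, 0.0, 0.001]
ft_force: [-1.8, -4.2, -2.1]
grip_width: 0.0199
```

```bash
python3 -m creep '{"dp":[[0,0,0.1],[0,-0.1,0],[0,-0.1,0],[0,0,0],[0,0,0]],"turn":[[0,0,0],[0,0,0],[0,0,0],[0,0,0],[0,0,0]]}' 1 40
python3 - <<'E'
from h import *
plan([.5368,-.2303,.0825],8.5)
c,im=snap('wrist','w9.png')
c,im=snap('scene','s9.png'); cv2.imwrite('pics/s9c.png',cv2.resize(im[180:320,130:330,::-1],None,fx=4,fy=4,interpolation=cv2.INTER_CUBIC))
E
```

```text
time: 18.35
position: [0.5372, -0.2312, 0.0824]
tool_rot: [0.997, 0.074, 0.001, 0.003]
ft_force: [-2.2, -9.4, 0.1]
grip_width: 0.0199
pos [ 0.5372 -0.2312  0.0824] yaw 8.494834181795415 tilt z [ 0.002  -0.0056 -1.    ]
dp tool cm [-0.022  -0.0932 -0.0118] rows>= 0.019296412946328684
turn z -0.00516581820457418
dp if turned first [-0.022  -0.0933 -0.0112] leveling rotvec deg [ 0.3345 -0.0641 -0.0054]
```

View pics/s9c.png

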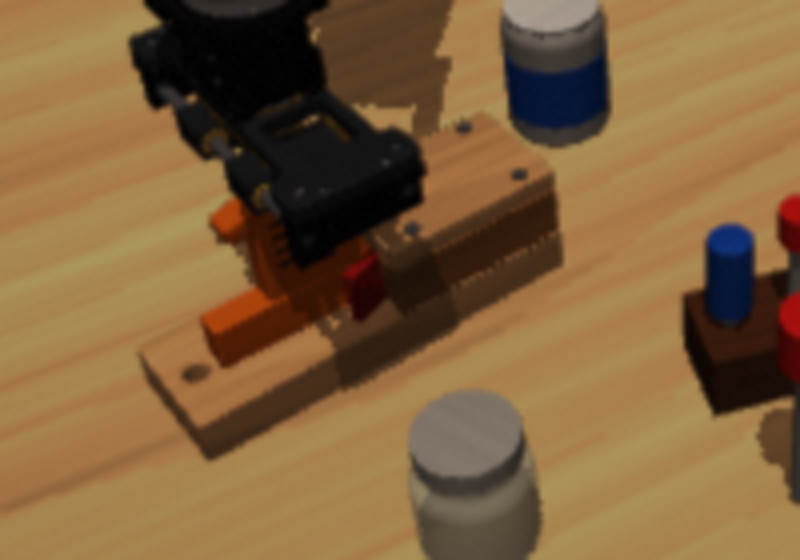

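View pics/w9.png

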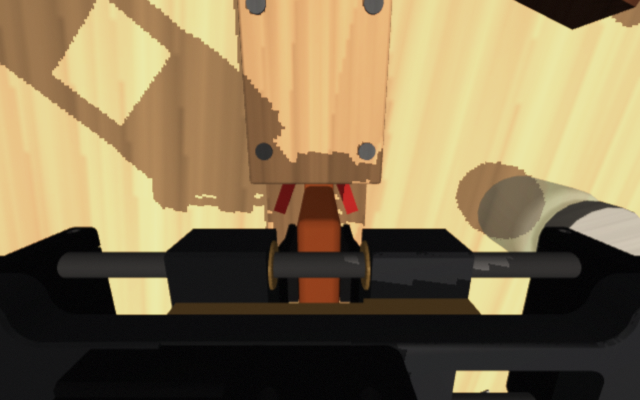

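The shoe is against the stop (about 9 N), resting on the deck, with the hole at (195,373) in the crop exposed. Releasing now.

```bash
python3 -m creep '{"dp":[[0,0.1,0],[0,0,0],[0,0,0],[0,0,0],[0,0,0],[0,0,0],[0,0,0]],"turn":[[0,0,0],[0,0,0],[0,0,0],[0,0,0],[0,0,0],[0,0,0],[0,0,0]]}' -1
python3 -m creep '{"dp":[[0,0,-1],[0,0,-2],[0,0,-4],[0,0,-4],[0,0,-4],[0,0,-3],[0,4,0],[0,4,0],[0,2,0],[0,0,0],[0,0,0]],"turn":[[0,0,0],[0,0,0],[0,0,0],[0,0,0],[0,0,0],[0,0,0],[0,0,0],[0,0,0],[0,0,0],[0,0,0],[0,0,0]]}' -1
python3 - <<'E'
from h import *
c,im=look('wrist','w10.png',['pin_hole','shoe_handle','slot_mouth'])
E
```

```text
time: 19.15
position: [0.5367, -0.2287, 0.0813]
tool_rot: [0.997, 0.074, 0.0, -0.0]
ft_force: [-0.5, -0.3, 0.2]
grip_width: 0.0681
time: 20.25
position: [0.5508, -0.3272, 0.2614]
tool_rot: [0.997, 0.073, -0.0, -0.001]
ft_force: [0.2, 0.8, -0.1]
grip_width: 0.0868
shoe_handle 0.78 [ 0.5351 -0.2365  0.1006] [317. 103.]
slot_mouth 0.78 [ 0.5298 -0.2004  0.0307] [317.  77.]
```

View pics/w10.png

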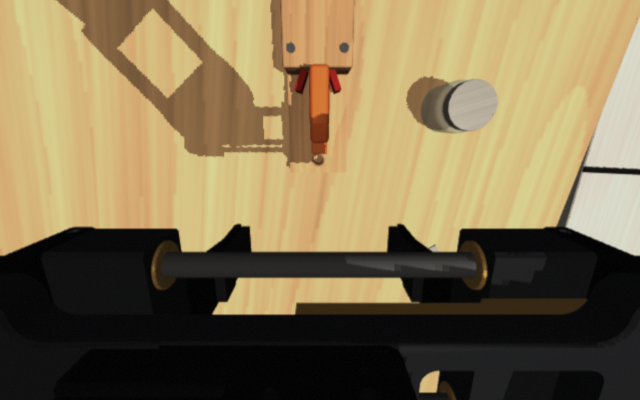

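```bash
python3 - <<'E'
from h import *
im=cv2.imread('pics/w10.png')[50:180,275:365]
cv2.imwrite('pics/w10c.png',cv2.resize(im,None,fx=6,fy=4.5,interpolation=cv2.INTER_CUBIC))
plan([.55,-.32,.25],8.5)
E
```

```text
pos [ 0.5511 -0.3262  0.2615] yaw 8.50563287296684 tilt z [-0.0005  0.0007 -1.    ]
dp tool cm [-0.017  -0.632   1.1516] rows>= 0.26274538278723875
turn z 0.0056328729668280175
dp if turned first [-0.0175 -0.6329  1.1511] leveling rotvec deg [-0.0422  0.0199  0.0056]
```

View pics/w10c.png

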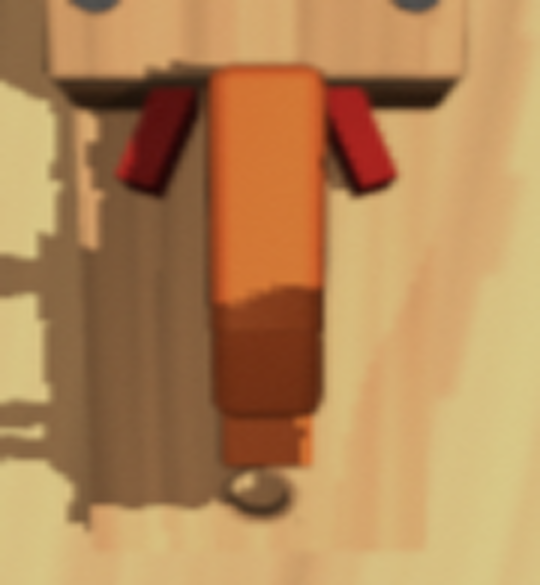

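```bash
python3 - <<'E'
from h import *
c=cal('wrist')
g=lambda x,y,z: onplane(c,(275+x/6,50+y/4.5),z)
d=np.array([np.cos(np.radians(98.5)),np.sin(np.radians(98.5)),0])
h=(g(222,466,.06)+g(311,466,.06))/2; fr=(g(52,79,.081)+g(465,79,.081))/2; ho=g(258,493,.03)
print(h,fr,ho,'heel rel mouth',(h-fr)@d,'hole rel',(ho-fr)@d, 'heel to hole',(ho-h)@d, 'lat',np.cross(d,h-fr),np.cross(d,ho-fr))
p=np.array([.70,.008])
plan([.70-.05,.008,.30],0)
E
```

```text
[ 0.5468 -0.2944  0.06  ] [ 0.5305 -0.1964  0.081 ] [ 0.5466 -0.3062  0.03  ] heel rel mouth -0.09928789003299375 hole rel -0.11097811305223046 heel to hole -0.01169022301923671 lat [-0.0208 -0.0031 -0.0017] [-0.0504 -0.0075  0.0003]
pos [ 0.5511 -0.3262  0.2615] yaw 8.50563287296684 tilt z [-0.0005  0.0007 -1.    ]
dp tool cm [ 14.7226 -31.5959  -3.8307] rows>= 7.01350177193782
turn z 8.505632872966828
dp if turned first [  9.8892 -33.4233  -3.8489] leveling rotvec deg [-0.0407  0.023   8.5056]
```

Checks show the shoe home: heel 99.3 mm behind the mouth, hole 11.7 mm behind the heel. Now the pin.

```bash
python3 - <<'E'
from h import *
plan([.68,-.08,.32],-14)
E
```

```text
pos [ 0.5511 -0.3262  0.2615] yaw 8.50563287296684 tilt z [-0.0005  0.0007 -1.    ]
dp tool cm [ 16.3874 -22.4504  -5.838 ] rows>= 5.680316987848084
turn z 22.505632872966828
dp if turned first [  6.5494 -27.0101  -5.8489] leveling rotvec deg [-0.0378  0.0279 22.5056]
```

```bash
python3 -m creep '{"dp":[[1.2,-1.4,-0.8],[2.5,-3.5,-1],[2.5,-3.5,-1],[2.5,-3.5,-1],[2.5,-3.5,-1],[2.5,-3.5,-1],[2.7,-3.5,0],[0,0,0],[0,0,0],[0,0,0],[0,0,0]],"turn":[[0,0,0],[0,0,0],[0,0,0],[0,0,0],[0,0,0],[0,0,0],[0,0,0],[0,0,7.5],[0,0,7.5],[0,0,7.5],[0,0,0]]}' -1
python3 - <<'E'
from h import *
plan([.70,.008,.2],-14)
c,im=look('wrist','w11.png',['pin_head','tool_block'])
cv2.imwrite('pics/w11c.png',cv2.resize(im[20:220,200:440,::-1],None,fx=3,fy=3,interpolation=cv2.INTER_CUBIC))
E
```

```text
time: 21.55
position: [0.6808, -0.0798, 0.3201]
tool_rot: [0.993, -0.121, 0.0, -0.0]
ft_force: [-0.6, 0.1, -0.8]
grip_width: 0.0874
pos [ 0.6808 -0.0798  0.3201] yaw -13.941121262415308 tilt z [ 0.0006  0.0005 -1.    ]
dp tool cm [-0.2583 -8.9792 12.0125] rows>= 2.9999537582481963
turn z 0.058878737584677765
dp if turned first [-0.2622 -8.9863 12.0071] leveling rotvec deg [-0.0351 -0.0255  0.0589]
pin_head 0.69 [0.6991 0.0016 0.1098] [317. 113.]
pin_head 0.68 [ 0.7919 -0.0507  0.1292] [400. 136.]
tool_block 0.74 [0.6964 0.0046 0.0013] [316. 113.]
```

View pics/w11.png

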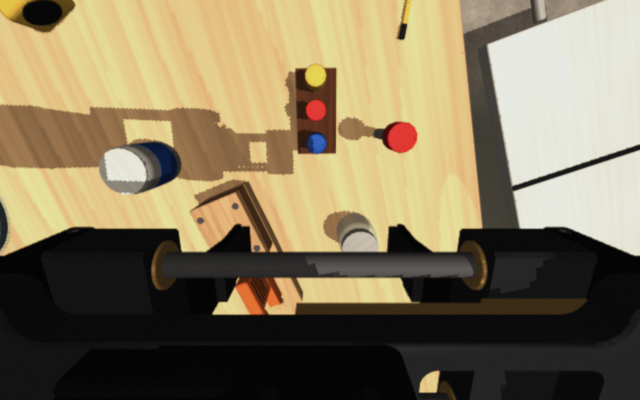

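View pics/w11c.png

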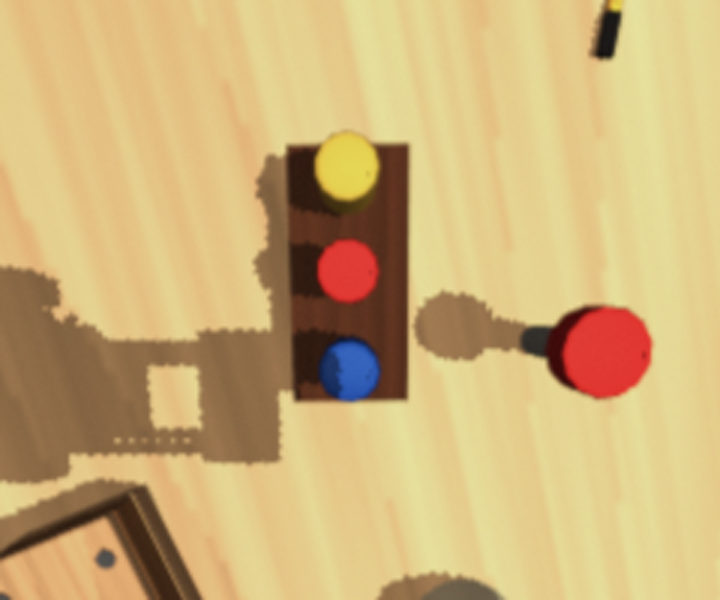

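```bash
python3 - <<'E'
from h import *
c=cal('wrist')
g=lambda x,y,z: onplane(c,(200+x/3,20+y/3),z)
p=g(348,271,.121); y=g(347,166,.111); b=g(350,368,.111); print(p,y,b,(y+b)/2,np.degrees(np.arctan2(*(y-b)[1::-1])))
print(g(577-0+30,352,.15), np.linalg.norm(g(557,352,.15)-g(652,352,.15)),np.linalg.norm(g(318,271,.121)-g(378,271,.121)))
print(np.linalg.norm(y-b))
E
```

```text
[0.6979 0.0028 0.121 ] [0.7075 0.0434 0.111 ] [ 0.6889 -0.0364  0.111 ] [0.6982 0.0035 0.111 ] 76.8836675700788
[ 0.7888 -0.0519  0.15  ] 0.03710959696660628 0.024865952005810408
0.08196900435096881
```

```bash
python3 - <<'E'
from h import *
plan([.698,.0032,.16],-13.1)
E
```

```text
pos [ 0.6807 -0.0811  0.3198] yaw -13.886402458080426 tilt z [ 0.0004  0.0002 -1.    ]
dp tool cm [-0.3474 -8.5976 15.9835] rows>= 3.630478506486338
turn z -0.7864024580804312
dp if turned first [-0.2238 -8.6053 15.9815] leveling rotvec deg [-0.0138 -0.0198 -0.7864]
```

```bash
python3 -m creep '{"dp":[[-0.2,-2,1],[0,-3,3],[0,-3,4],[0,-0.6,4],[0,0,3],[0,0,1],[0,0,0],[0,0,0]],"turn":[[0,0,-0.8],[0,0,0],[0,0,0],[0,0,0],[0,0,0],[0,0,0],[0,0,0],[0,0,0]]}' -1
python3 - <<'E'
from h import *
plan([.698,.0032,.095],-13.1)
c,im=look('wrist','w12.png',['pin_head'])
E
```

```text
time: 22.5
position: [0.6999, 0.002, 0.1608]
tool_rot: [0.993, -0.115, 0.001, -0.0]
ft_force: [-0.8, 0.4, 1.4]
grip_width: 0.0869
pos [0.6999 0.002  0.1608] yaw -13.258869540283431 tilt z [ 0.0027 -0.0002 -1.    ]
dp tool cm [-0.2262 -0.0724  6.5764] rows>= 1.3161335078817922
turn z -0.15886954028343325
dp if turned first [-0.2087 -0.0758  6.5769] leveling rotvec deg [-0.0249 -0.1506 -0.1588]
pin_head 0.9 [0.6979 0.004  0.111 ] [316. 212.]
pin_head 0.69 [ 0.7896 -0.0506  0.1275] [447. 258.]
```

View pics/w12.png

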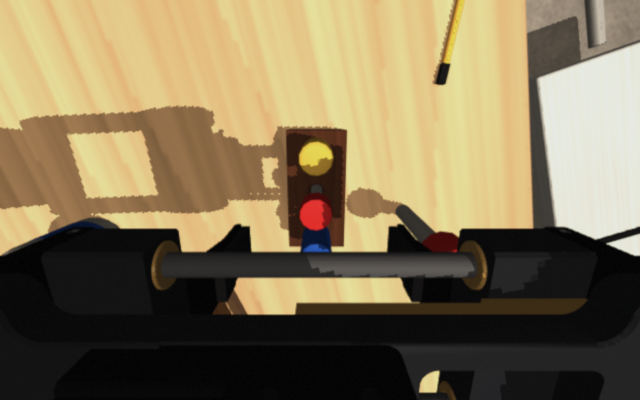

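The small pin head is at (316,214), 2 mm left of the finger centre. I'll correct that and descend.

```bash
python3 -m creep '{"dp":[[-0.2,-0.1,1],[0,0,2],[0,0,2],[0,0,1.3],[0,0,0.2],[0,0,0],[0,0,0]],"turn":[[0,0,0],[0,0,0],[0,0,0],[0,0,0],[0,0,0],[0,0,0],[0,0,0]]}' -1
python3 - <<'E'
from h import *
plan([.698,.0032,.095],-13.1)
print(robot.get_obs()['ft_force'])
E
```

```text
time: 23.3
position: [0.6979, 0.0032, 0.0954]
tool_rot: [0.993, -0.116, 0.001, 0.0]
ft_force: [1.1, 0.2, 1.6]
grip_width: 0.0872
pos [0.6979 0.0032 0.0954] yaw -13.27807629210383 tilt z [ 0.0021 -0.0003 -1.    ]
dp tool cm [ 0.0119 -0.0007  0.0431] rows>= 0.00894249332502294
turn z -0.1780762921038388
dp if turned first [ 0.012  -0.0007  0.0431] leveling rotvec deg [-0.0114 -0.1223 -0.1781]
[1.113  0.2416 1.6065]
```

```bash
python3 -m creep '{"dp":[[0,0,0],[0,0,0],[0,0,0],[0,0,0],[0,0,0],[0,0,0],[0,0,0],[0,0,0],[0,0,0]],"turn":[[0,0,0],[0,0,0],[0,0,0],[0,0,0],[0,0,0],[0,0,0],[0,0,0],[0,0,0],[0,0,0]]}' 1 30
python3 - <<'E'
from h import *
plan([.698,.0032,.095],-13.1)
print(robot.get_obs()['ft_force'])
E
python3 -m creep '{"dp":[[0,0,-0.5],[0,0,-1],[0,0,-1.5],[0,0,-2],[0,0,-4],[0,0,-4],[0,0,-2],[0,0,0],[0,0,0]],"turn":[[0,0,0],[0,0,0],[0,0,0],[0,0,0],[0,0,0],[0,0,0],[0,0,0],[0,0,0],[0,0,0]]}' 1 30
python3 - <<'E'
from h import *
plan([.5475,-.3064,.25],8.5)
c,im=look('wrist','w13.png',['pin_head','pin_tip'])
c,im=look('scene','s13.png',['pin_head','pin_tip'])
cv2.imwrite('pics/s13c.png',cv2.resize(im[130:330,230:430,::-1],None,fx=3,fy=3,interpolation=cv2.INTER_CUBIC))
E
```

```text
time: 24.2
position: [0.697, 0.0034, 0.0943]
tool_rot: [0.993, -0.116, -0.0, -0.0]
ft_force: [-0.5, -0.4, -0.7]
grip_width: 0.0255
pos [0.697  0.0034 0.0943] yaw -13.274747193975225 tilt z [-0.  0. -1.]
dp tool cm [ 0.1001 -0.006  -0.07  ] rows>= 0.02444992735886286
turn z -0.17474719397523586
dp if turned first [ 0.1001 -0.0056 -0.07  ] leveling rotvec deg [-0.0008  0.0021 -0.1747]
[-0.5468 -0.3576 -0.6702]
time: 25.1
position: [0.6967, 0.0035, 0.245]
tool_rot: [0.993, -0.116, 0.0, 0.0]
ft_force: [0.2, 0.5, -1.4]
grip_width: 0.0253
pos [0.6967 0.0035 0.245 ] yaw -13.271310845662391 tilt z [ 0.0008 -0.0001 -1.    ]
dp tool cm [-7.411  33.5833 -0.5026] rows>= 6.8790020675556605
turn z -21.771310845662384
dp if turned first [-19.3389  28.439   -0.4953] leveling rotvec deg [  0.0057  -0.0441 -21.7713]
pin_head 0.69 [0.6985 0.004  0.2589] [321. 248.]
pin_head 0.68 [ 0.7874 -0.0499  0.1291] [413. 222.]
pin_tip 0.88 [0.6958 0.008  0.1651] [317. 199.]
pin_tip 0.64 [ 0.7918 -0.055   0.0007] [388. 195.]
pin_head 0.72 [ 0.792  -0.0509  0.1322] [333. 264.]
pin_head 0.69 [0.6925 0.01   0.2593] [332. 179.]
pin_tip 0.73 [0.6954 0.0081 0.1646] [330. 216.]
pin_tip 0.63 [ 0.789  -0.0492  0.0021] [331. 304.]
```

View pics/s13c.png

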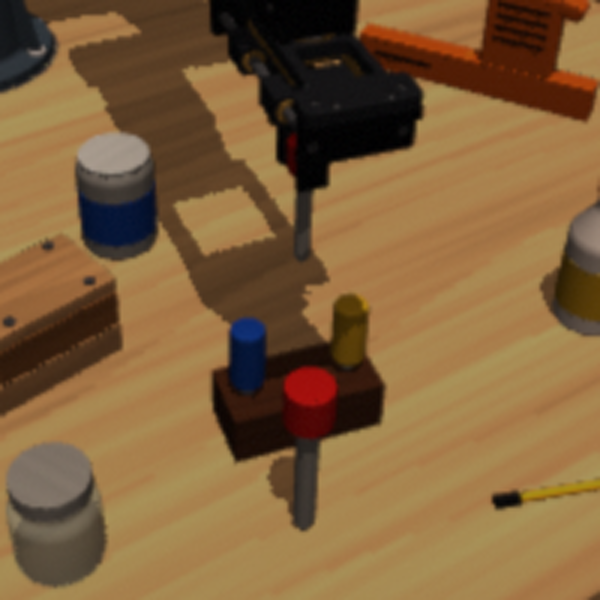

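View pics/w13.png

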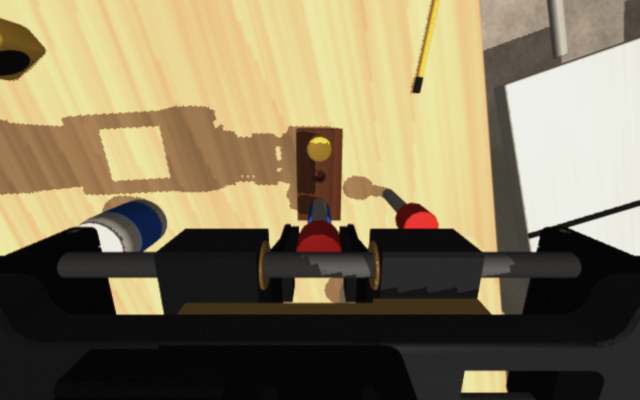

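The small pin is out and upright in the gripper (tip at (302,255) in the crop) and the big one hasn't been touched. Carrying it to the dock hole.

```bash
python3 -m creep '{"dp":[[-0.4,1.8,0],[-0.9,4,0],[-0.9,4,0],[-0.9,4,0],[-0.9,4,0],[-0.9,4,0],[-0.9,4,0],[-0.9,4,0],[-0.7,3.7,0],[0,0,0],[0,0,0],[0,0,0],[0,0,0],[0,0,0]],"turn":[[0,0,0],[0,0,0],[0,0,0],[0,0,0],[0,0,0],[0,0,0],[0,0,0],[0,0,0],[0,0,0],[0,0,-7],[0,0,-7.5],[0,0,-7.3],[0,0,0],[0,0,0]]}' 1 30
python3 - <<'E'
from h import *
plan([.547,-.3064,.125],8.5)
E
```

```text
time: 26.8
position: [0.5473, -0.3062, 0.2442]
tool_rot: [0.997, 0.073, -0.0, -0.0]
ft_force: [-0.2, 0.5, -1.1]
grip_width: 0.0257
pos [ 0.5473 -0.3062  0.2442] yaw 8.339292664743153 tilt z [-0.0006  0.0001 -1.    ]
dp tool cm [-0.0297  0.0188 11.9188] rows>= 2.3837653423873917
turn z -0.1607073352568591
dp if turned first [-0.0365  0.0167 11.9188] leveling rotvec deg [-0.0095  0.0323 -0.1607]
```

```bash
python3 -m creep '{"dp":[[0,0,1.5],[0,0,3],[0,0,4],[0,0,3],[0,0,1],[0,0,0],[0,0,0],[0,0,0]],"turn":[[0,0,0],[0,0,0],[0,0,0],[0,0,0],[0,0,0],[0,0,0],[0,0,0],[0,0,0]]}' 1 30
python3 - <<'E'
from h import *
plan([.547,-.3064,.075],8.5)
c,im=look('wrist','w14.png',['pin_tip','pin_hole'])
cv2.imwrite('pics/w14c.png',cv2.resize(im[130:250,250:390,::-1],None,fx=5,fy=5,interpolation=cv2.INTER_CUBIC))
c,im=look('scene','s14.png',['pin_tip','pin_hole'])
cv2.imwrite('pics/s14c.png',cv2.resize(im[220:300,130:230,::-1],None,fx=7,fy=7,interpolation=cv2.INTER_CUBIC))
for P in [(.547,-.3064,.03),(.547,-.3064,.04)]: print(proj(c,P))
E
```

```text
time: 27.6
position: [0.5493, -0.3067, 0.1214]
tool_rot: [0.997, 0.074, 0.001, 0.001]
ft_force: [0.4, -0.5, -0.5]
grip_width: 0.025
pos [ 0.5493 -0.3067  0.1214] yaw 8.510590164779988 tilt z [ 0.0032 -0.0026 -1.    ]
dp tool cm [-0.2379 -0.0765  4.6406] rows>= 0.9294575018097091
turn z 0.01059016477998398
dp if turned first [-0.2251 -0.0622  4.6414] leveling rotvec deg [ 0.1757 -0.1573  0.0103]
pin_tip 0.91 [ 0.5499 -0.3043  0.0406] [320. 201.]
pin_hole 0.8 [ 0.5435 -0.3086  0.0262] [313. 200.]
pin_tip 0.69 [ 0.7866 -0.0488 -0.0003] [330. 304.]
pin_tip 0.52 [ 0.5487 -0.3011  0.0446] [180. 268.]
pin_hole 0.73 [ 0.5451 -0.3078  0.0322] [177. 272.]
[178.4195 273.1231]
[177.4961 270.1323]
```

View pics/w14c.png

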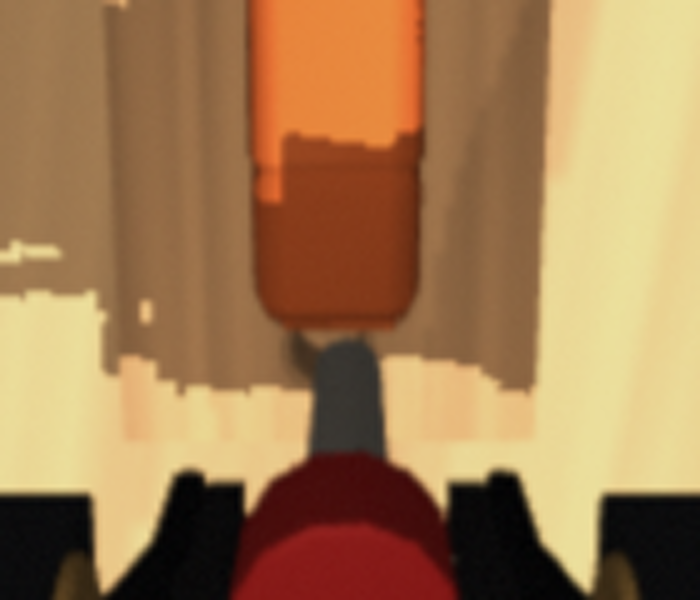

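View pics/s14c.png

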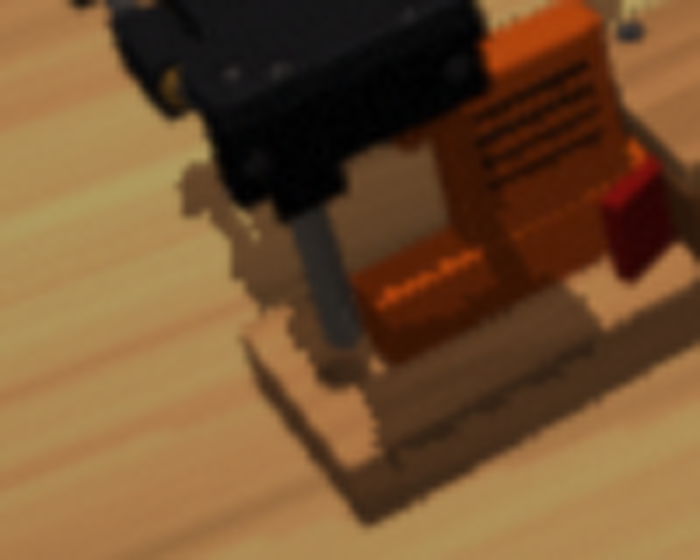

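```bash
python3 -m creep '{"dp":[[0,0,0],[0,0,0],[0,0,0]],"turn":[[0,0,0],[0,0,0],[0,0,0]]}' 1 30
python3 - <<'E'
from h import *
plan([.547,-.3064,.075],8.5)
c,im=look('wrist','w15.png',['pin_tip','pin_hole'])
cv2.imwrite('pics/w15c.png',cv2.resize(im[180:230,285:355,::-1],None,fx=10,fy=10,interpolation=cv2.INTER_CUBIC))
o=robot.get_obs(); r=R.from_quat(o['tool_rot']).as_matrix()
for P in [(0,0,.0773),(-.006,0,.0773),(.006,0,.0773)]:
    print('tip pred',proj(c,o['position']+r@np.array(P)))
for q in [(.5475,-.3064,.03),(.5455,-.3064,.03)]: print('hole pred',proj(c,q))
print('tip',onplane(c,(319.8,199),.042),)
c,im=snap('scene','s15.png')
cv2.imwrite('pics/s15c.png',cv2.resize(im[240:290,150:220,::-1],None,fx=10,fy=10,interpolation=cv2.INTER_CUBIC))
E
```

```text
time: 28.2
position: [0.5481, -0.3056, 0.1193]
tool_rot: [0.997, 0.074, -0.0, -0.0]
ft_force: [-0.2, 0.3, -0.9]
grip_width: 0.0251
pos [ 0.5481 -0.3056  0.1193] yaw 8.529162258795159 tilt z [-0.0001  0.0001 -1.    ]
dp tool cm [-0.1163  0.0595  4.4328] rows>= 0.8869500602048247
turn z 0.029162258795167872
dp if turned first [-0.1166  0.0592  4.4328] leveling rotvec deg [-0.0038  0.0036  0.0292]
pin_tip 0.98 [ 0.5453 -0.2993  0.0394] [317. 196.]
pin_tip 0.32 [ 0.5352 -0.2331  0.098 ] [316. 118.]
pin_hole 0.89 [ 0.5454 -0.309   0.0268] [316. 203.]
pin_hole 0.19 [ 0.5387 -0.2351  0.1012] [321. 122.]
tip pred [319.1035 204.3267]
tip pred [312.4436 204.3238]
tip pred [325.7634 204.3295]
hole pred [318.406 201.403]
hole pred [316.3087 201.0997]
tip [ 0.5479 -0.3006  0.042 ]
```

View pics/w15c.png

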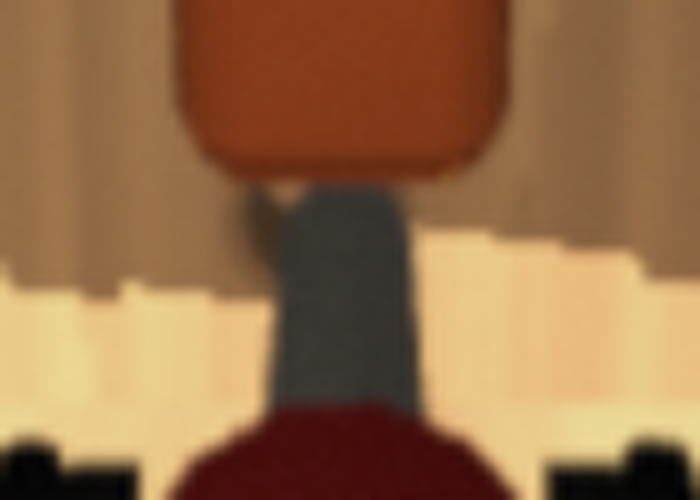

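View pics/s15c.png

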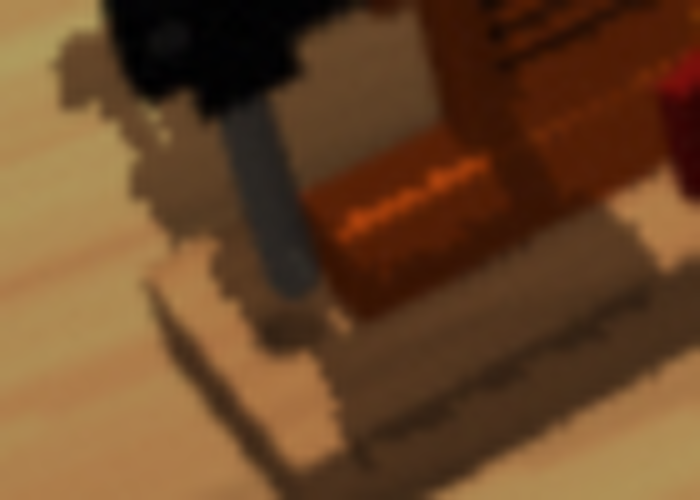

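```bash
python3 - <<'E'
from h import *
c=cal('scene'); P=np.array([.5475,-.3064,.03])
J=np.array([(proj(c,P+e)-proj(c,P))*1 for e in (np.array([.001,0,0]),np.array([0,.001,0]))]).T
print(proj(c,P),J,'mm tip-hole',np.linalg.solve(J,[1.85,-.85]))
im=cv2.imread('pics/s9.png')[255:290,160:200]; im2=cv2.imread('pics/s15.png')[255:290,160:200]
cv2.imwrite('pics/cmp.png',cv2.resize(np.hstack([im,im2]),None,fx=10,fy=10,interpolation=cv2.INTER_CUBIC))
E
```

```text
[178.488  273.2618] [[ 0.1371  0.4353]
 [ 0.2776 -0.177 ]] mm tip-hole [-0.2925  4.3425]
```

View pics/cmp.png

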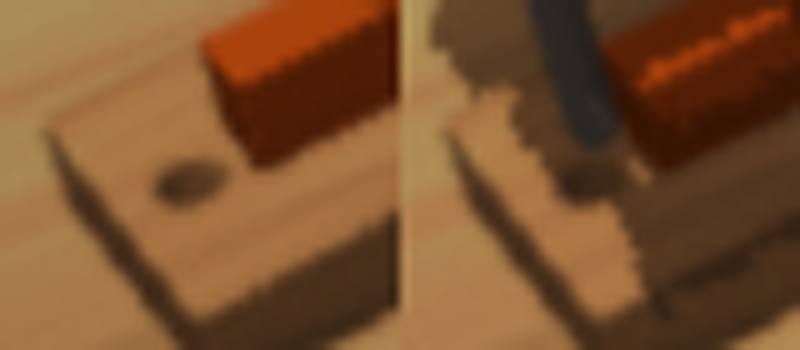

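```bash
python3 -m creep '{"dp":[[0,0.4,0],[0,0,0.5],[0,0,0],[0,0,0],[0,0,0]],"turn":[[0,0,0],[0,0,0],[0,0,0],[0,0,0],[0,0,0]]}' 1 30
python3 - <<'E'
from h import *
plan([.547,-.3064,.075],8.5)
print(robot.get_obs()['ft_force'])
c,im=look('wrist','w16.png',['pin_tip','pin_hole'])
a=cv2.resize(im[185:225,290:350,::-1],None,fx=9,fy=9,interpolation=cv2.INTER_CUBIC)
c,im=snap('scene','s16.png')
b=cv2.resize(im[250:290,150:210,::-1],None,fx=9,fy=9,interpolation=cv2.INTER_CUBIC)
cv2.imwrite('pics/c16.png',cv2.resize(np.vstack([a,b]),None,fx=.83,fy=.83))
E
```

```text
time: 28.9
position: [0.5486, -0.3096, 0.1142]
tool_rot: [0.997, 0.074, -0.0, -0.0]
ft_force: [-0.4, 0.3, -0.7]
grip_width: 0.025
pos [ 0.5486 -0.3096  0.1142] yaw 8.526708124342914 tilt z [-0.0002  0.0001 -1.    ]
dp tool cm [-0.113  -0.3377  3.9249] rows>= 0.7882045476825936
turn z 0.026708124342917472
dp if turned first [-0.1137 -0.3383  3.9248] leveling rotvec deg [-0.0097  0.0081  0.0267]
[-0.4349  0.3424 -0.6701]
pin_tip 0.95 [ 0.546  -0.3065  0.0372] [317. 201.]
pin_hole 0.97 [ 0.5421 -0.3102  0.0246] [312. 200.]
```

View pics/c16.png

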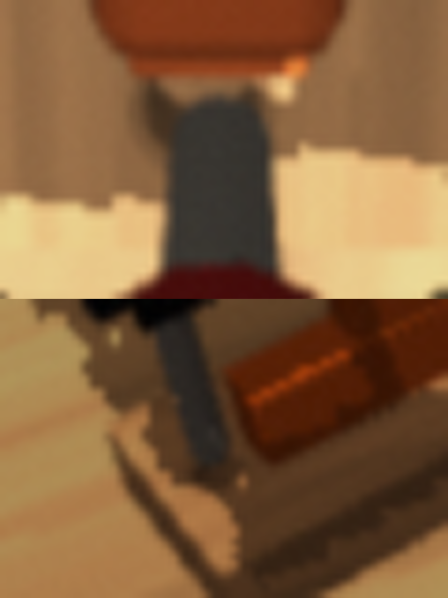

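```bash
python3 - <<'E'
from h import *
c=cal('wrist'); o=robot.get_obs(); d=np.array([np.cos(np.radians(98.5)),np.sin(np.radians(98.5)),0])
rim=onplane(c,(317.2,195.7),.03); print('hole c',rim-.0077*d, [onplane(c,(u,200),.03) for u in (309.4,325.1)])
tr=onplane(c,(319.6,198),o['position'][2]-.0773); print('tip rim',tr,'c(r=4)',tr-.004*d,'r=6',tr-.006*d)
c=cal('scene')
ho=onplane(c,(179.0,273.4),.03); print('scene hole',ho)
# scene tip lower rim
z=o['position'][2]-.0773
u,v=150+210/7.47,250+(465-299)/7.47; print(u,v,'scene tip lower rim',onplane(c,(u,v),z),proj(c,o['position']-[0,0,.0773]))
E
```

```text
hole c [ 0.5472 -0.3114  0.03  ] [array([ 0.5396, -0.3089,  0.03  ]), array([ 0.5539, -0.3067,  0.03  ])]
tip rim [ 0.5483 -0.3037  0.0371] c(r=4) [ 0.5489 -0.3076  0.0371] r=6 [ 0.5492 -0.3096  0.0371]
scene hole [ 0.5485 -0.3056  0.03  ]
178.11244979919678 272.22222222222223 scene tip lower rim [ 0.5511 -0.3069  0.0371] [176.5816 272.0364]
```

```bash
python3 - <<'E'
from h import *
c=cal('scene')
im=cv2.imread('pics/s13.png'); 
def pr(p): return proj(c,p)
p=np.array([.6967,.0035,.245])
for dz in (.0773,.05,.03): print(pr(p-[0,0,dz]))
J=np.array([pr(p-[0,0,.0773]+e)-pr(p-[0,0,.0773]) for e in (np.array([.001,0,0]),np.array([0,.001,0]))]).T; print(J)
x0,y0,s=315,170,12
z=cv2.resize(im[y0:y0+50,x0:x0+40],None,fx=s,fy=s,interpolation=cv2.INTER_CUBIC)
for dz in (.0773,.05,.03):
    q=(pr(p-[0,0,dz])-[x0,y0]+.5)*s; cv2.circle(z,tuple(int(v) for v in q),3,(0,255,0),-1)
cv2.imwrite('pics/s13z.png',z)
t=cal('top'); 
im=cv2.imread('pics/top0.png')[195:240,350:460]; cv2.imwrite('pics/t0z.png',cv2.resize(im,None,fx=7,fy=7,interpolation=cv2.INTER_CUBIC))
print(pr([.548,-.3062,.03]))
E
```

```text
[328.8136 215.979 ]
[329.1705 206.1066]
[329.4413 198.6164]
[[ 0.2589  0.3803]
 [ 0.2487 -0.1567]]
[178.6436 273.3651]
```

View pics/s13z.png

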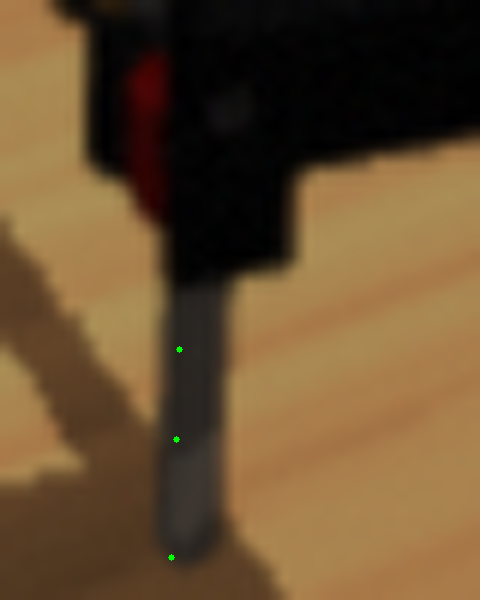

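View pics/t0z.png

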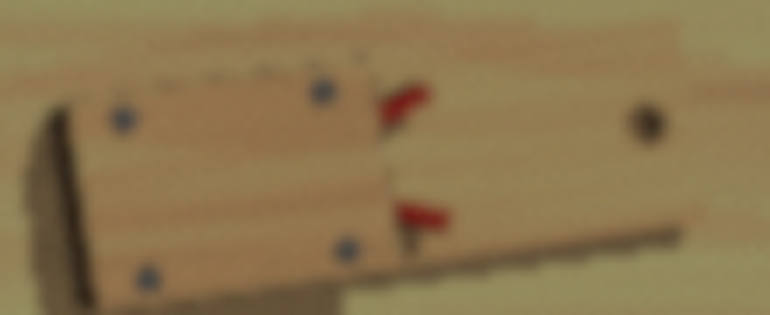

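```bash
python3 -m creep '{"dp":[[-0.1,0,0.3],[0,0,0.2],[0,0,0],[0,0,0]],"turn":[[0,0,0],[0,0,0],[0,0,0],[0,0,0]]}' 1 30
python3 - <<'E'
from h import *
plan([.548,-.3096,.1072],8.5)
c,im=look('wrist','w17.png',['pin_tip','pin_hole'])
a=cv2.resize(im[185:225,290:350,::-1],None,fx=9,fy=9,interpolation=cv2.INTER_CUBIC)
c,im=snap('scene','s17.png')
b=cv2.resize(im[250:290,150:210,::-1],None,fx=9,fy=9,interpolation=cv2.INTER_CUBIC)
cv2.imwrite('pics/c17.png',cv2.resize(np.vstack([a,b]),None,fx=.83,fy=.83))
E
```

```text
time: 29.5
position: [0.5476, -0.3097, 0.1092]
tool_rot: [0.997, 0.074, -0.0, -0.0]
ft_force: [-0.4, -0.3, -0.6]
grip_width: 0.0251
pos [ 0.5476 -0.3097  0.1092] yaw 8.526516926238816 tilt z [-0.0002  0.0002 -1.    ]
dp tool cm [ 0.0404 -0.0072  0.1997] rows>= 0.04077056676040297
turn z 0.026516926238826954
dp if turned first [ 0.0404 -0.0072  0.1997] leveling rotvec deg [-0.0105  0.01    0.0265]
pin_tip 0.94 [ 0.5472 -0.3053  0.0308] [319. 199.]
pin_hole 0.63 [ 0.5461 -0.3066  0.0255] [318. 199.]
```

View pics/c17.png

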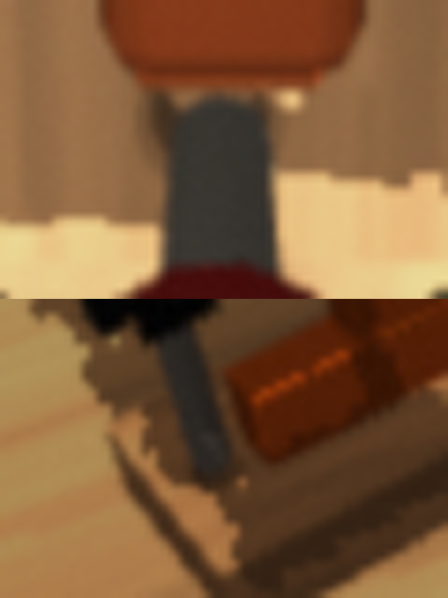

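```bash
python3 -m creep '{"dp":[[-0.05,0,0.1],[0,0,0.2],[0,0,0.1],[0,0,0],[0,0,0]],"turn":[[0,0,0],[0,0,0],[0,0,0],[0,0,0],[0,0,0]]}' 1 30
python3 -m creep '{"dp":[[0,0,0.2],[0,0,0.2],[0,0,0.1],[0,0,0],[0,0,0]],"turn":[[0,0,0],[0,0,0],[0,0,0],[0,0,0],[0,0,0]]}' 1 30
```

```text
time: 30.2
position: [0.5472, -0.3098, 0.1053]
tool_rot: [0.997, 0.074, -0.0, -0.0]
ft_force: [-0.6, -0.0, -0.5]
grip_width: 0.025
time: 30.7
position: [0.5472, -0.3098, 0.1003]
tool_rot: [0.997, 0.074, -0.0, -0.0]
ft_force: [0.2, 0.0, -1.2]
grip_width: 0.0256
```

The foot is about 7 mm below deck level with no force, so it is in the hole. Continuing down.

```bash
python3 -m creep '{"dp":[[0,0,0.3],[0,0,0.4],[0,0,0.3],[0,0,0],[0,0,0]],"turn":[[0,0,0],[0,0,0],[0,0,0],[0,0,0],[0,0,0]]}' 1 30
python3 -m creep '{"dp":[[0,0,0.3],[0,0,0.4],[0,0,0.2],[0,0,0],[0,0,0]],"turn":[[0,0,0],[0,0,0],[0,0,0],[0,0,0],[0,0,0]]}' 1 30
python3 -m creep '{"dp":[[0,0,0.2],[0,0,0.1],[0,0,0],[0,0,0]],"turn":[[0,0,0],[0,0,0],[0,0,0],[0,0,0]]}' 1 30
```

```text
time: 31.2
position: [0.5471, -0.3098, 0.0901]
tool_rot: [0.997, 0.074, -0.0, -0.0]
ft_force: [0.4, -0.3, -0.5]
grip_width: 0.025
time: 31.7
position: [0.5472, -0.3098, 0.0812]
tool_rot: [0.997, 0.074, -0.0, -0.0]
ft_force: [-0.6, 0.3, -0.6]
grip_width: 0.0251
time: 32.1
position: [0.5476, -0.3102, 0.0792]
tool_rot: [0.997, 0.074, 0.0, 0.001]
ft_force: [0.1, -0.2, 5.9]
grip_width: 0.0249
```

It has bottomed at TCP z 0.0792 (0.0793 expected) with 6 N up. Releasing and backing off.

```bash
python3 -m creep '{"dp":[[0,0,-0.1],[0,0,0],[0,0,0],[0,0,0],[0,0,0],[0,0,0],[0,0,0],[0,0,0]],"turn":[[0,0,0],[0,0,0],[0,0,0],[0,0,0],[0,0,0],[0,0,0],[0,0,0],[0,0,0]]}' -1
python3 -m creep '{"dp":[[0,0,-1],[0,0,-2],[0,0,-4],[0,0,-4],[0,0,-4],[0,0,-3],[0,3,0],[0,4,0],[0,3,0],[0,0,0],[0,0,0]],"turn":[[0,0,0],[0,0,0],[0,0,0],[0,0,0],[0,0,0],[0,0,0],[0,0,0],[0,0,0],[0,0,0],[0,0,0],[0,0,0]]}' -1
python3 - <<'E'
from h import *
c,im=look('wrist','w18.png',['pin_head','shoe_handle'])
c,im=look('scene','s18.png',['pin_head','shoe_handle'])
cv2.imwrite('pics/s18c.png',cv2.resize(im[180:320,130:330,::-1],None,fx=4,fy=4,interpolation=cv2.INTER_CUBIC))
E
```

```text
time: 32.9
position: [0.5472, -0.3098, 0.0793]
tool_rot: [0.997, 0.074, -0.0, -0.0]
ft_force: [1.0, -0.1, -0.3]
grip_width: 0.0806
time: 34.0
position: [0.5616, -0.409, 0.2595]
tool_rot: [0.997, 0.074, -0.0, -0.0]
ft_force: [-0.1, 0.9, 0.0]
grip_width: 0.0872
pin_head 0.94 [ 0.5471 -0.3087  0.0904] [319.  95.]
shoe_handle 0.98 [ 0.5362 -0.2363  0.102 ] [319.  17.]
pin_head 0.94 [ 0.7879 -0.0486  0.1309] [332. 263.]
pin_head 0.82 [ 0.5455 -0.3045  0.0959] [173. 252.]
shoe_handle 0.89 [0.4208 0.4939 0.0954] [404. 137.]
shoe_handle 0.67 [ 0.5372 -0.2287  0.1024] [204. 235.]
```

View pics/w18.png

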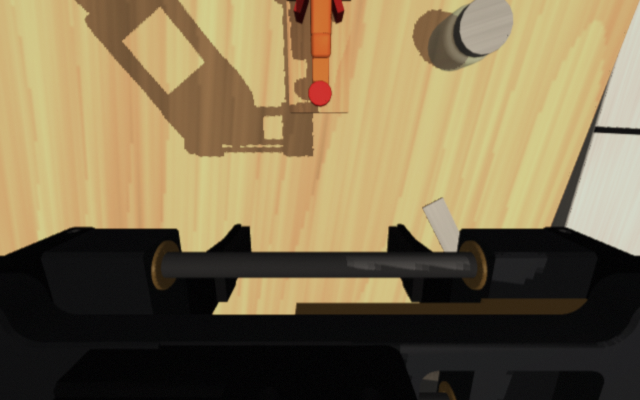

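View pics/s18c.png

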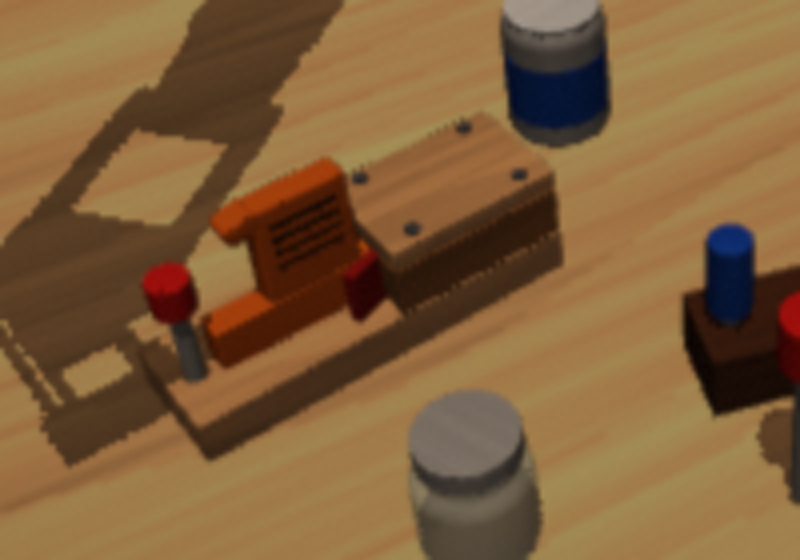

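View pics/s18.png

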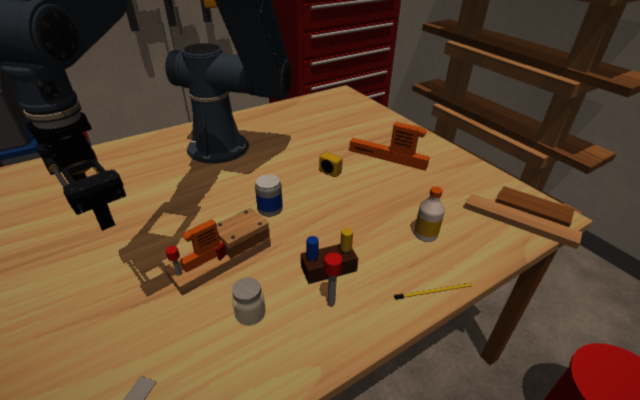

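The pin is seated upright at crop (170,290)-(195,375). The shoe's heel is still at crop (215,340), the same as when I pushed it home. The other objects haven't moved and the gripper is clear, so I'm handing in.

```bash
python3 -c "
from rig import robot
print(robot.hand_in())"
```

```text
the job is handed in; nothing more can be done
None
```

The smaller orange push shoe is home in the dock and the smaller keeper pin is all the way down in the hole behind its heel. I handed the job in at about 34 s, with the gripper open and clear of everything.

- **Shoe:** I slid it toe first along the deck until it met the stop with about 9 N. Measured afterwards, the heel was 99 mm behind the slot's mouth (100 expected) and the hole 11.7 mm behind the heel (12 expected). In the last picture the heel was in the same place.
- **Pin:** I drew it straight up out of the tool block and lowered it into the hole. It met no force until it bottomed with about 6 N, at tool height 0.0792 m (0.0793 expected). The last pictures show it upright.
- **Other things:** The paint can, screw jar, glue bottle, tape measure, larger shoe and larger pin look unmoved in the last scene picture.
- **Disagreement:** The pin sat about 4 mm off the finger centre along the pads. Over the hole, the wrist and scene cameras differed by 2–4 mm on where its tip was. I moved it back 4 mm and sideways 1.5 mm, looked again, and it went in without contact.

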